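# Screw the loader's hold-down eye home with a turning bar

### The job

The hold-down eye on top of the white loader module is not screwed right down. Take the steel bar from its grey rest, slide it through the eye's loop and turn the eye clockwise (seen from above) with the bar until you feel it come up firm against its seat, without straining it; then draw the bar out and lay it back in the rest. Turn the eye with the bar only, never with the fingers, and leave the tube rack, the vial and the cap tray where they stand.

Things in the scene. Friction and masses are not known exactly. Their poses are not given: they have to be found in the camera images.
- module: White loader module, fixed to the bench, 240 x 200 x 50 mm high (its x, y, z); origin at the centre of its underside on the bench, z up. The screw eye stands on a round seat at the centre of its top. Everything else on the top is under 8 mm high.
- eye: Steel screw eye on the module, screw axis vertical. Loop bent from flat strip: round hole 18 mm across, 26 mm outside; the strip is 4 mm thick and 22 mm wide along the hole. Origin at the centre of the hole, on the screw axis; x along the hole (level), z up. The 12 mm bar has about 0.3 rad of play each way in the loop before it bears on the strip's edges and turns the eye.
- eye_flange (a point): Centre of the underside of the eye's flange (30 mm across), 42 mm below the eye's origin. Clockwise from above screws the eye down 8 mm per full turn. It starts 0.55 to 1.2 rad short of home (0.7 to 1.5 mm up); its direction when home differs each time. It stays where it is left.
- eye_seat (a point): Centre of the top of the aluminium seat (48 mm across), 58 mm above the bench; home, the flange lies on it, with the eye's origin 100 mm above the bench. The thread drags with about 0.08 N m, then comes a hard stop, felt as a moment about the screw axis: 0.3 N m is firm, beyond about 1 N m strains it.
- bar: Plain round steel bar, 12 mm across, 180 mm long with rounded ends, 0.15 kg; both ends alike. Origin at its middle, x along the bar. It starts lying level in the rest.
- bar_end_a (a point): The tip of the bar at its +x end, 90 mm from the middle.
- bar_end_b (a point): The tip of the bar at its -x end, 90 mm from the middle.
- rest: Grey rest, fixed: base 160 x 60 x 8 mm (x, y, z) with two V-shaped saddles, each 12 mm thick, 60 mm either side of the middle along x. Origin at the centre of its underside, x along the bar. The V is 28 mm wide at its mouth, mouth 48 mm and bottom 34 mm above the bench; the bar lies in it with its middle line 42.5 mm above the bench, within 10 mm of the middle lengthwise. 108 mm is free between the saddles.
- tube_rack: Loose white rack, 130 x 26 mm, 85 mm high, with five capped tubes; bystander. Origin at the centre of its underside.
- vial: Loose small jar, 36 mm across, 55 mm high; bystander. Origin at the centre of its underside.
- cap_tray: Loose open white tray, 90 x 70 x 30 mm; bystander. Origin at the centre of its underside.
Mind the look-alikes: they are no part of the job. Several things have the shape of the bar; the one meant has the colours described above. Of the things that look like the rest, take the one that is farthest to the robot's right at the start.

How it is judged:
On the way, in this order (a step that is already met when the one before it is completed fails the run):
1. the bar is pushed through the eye's loop, both ends showing at least 3 mm beyond the strip (((x of bar_end_a in the frame of eye above 0.014 m and x of bar_end_b in the frame of eye below -0.014 m) or (x of bar_end_b in the frame of eye above 0.014 m and x of bar_end_a in the frame of eye below -0.014 m)) and angle between the x axis of bar and the x axis of eye, either way round below 0.45 rad and (y of bar_end_a in the frame of eye between -0.018 and 0.018 m or y of bar_end_b in the frame of eye between -0.018 and 0.018 m) and y of bar in the frame of eye between -0.035 and 0.035 m and z of bar in the frame of eye between -0.012 and 0.012 m), for 0.2 s.
2. the eye is screwed home on its seat with the bar still through its loop (all of step 1 and z of eye in the frame of module below 0.10015 m), for 0.2 s.
At the end, for the whole second after the job is handed in: The eye is home (within 0.15 mm of its seat, about 0.12 rad of turn), and the bar lies at rest in both saddles of the rest: within 25 mm of its middle lengthwise, 4 mm sideways, 3 mm in height and 0.06 rad in direction (z of eye in the frame of module below 0.10015 m and x of bar in the frame of rest between -0.025 and 0.025 m and y of bar in the frame of rest between -0.004 and 0.004 m and z of bar in the frame of rest between 0.0395 and 0.0455 m and angle between the x axis of bar and the x axis of rest, either way round below 0.06 rad and linear speed of bar below 0.01 m/s and angular speed of bar below 0.1 rad/s); the robot touches nothing.
It fails at once if the bar strains the eye (more than 90 N between them) (contact force between bar and eye above 90 N).
It fails at once if the gripper's fingers or the arm press on the eye (contact force between any of the fingers, the arm and eye above 1 N).
It fails at once if the tube rack, the vial or the cap tray is moved by more than 10 mm (distance of any of tube_rack, vial, cap_tray from where it was at the start of the episode above 0.01 m).
It also fails if it takes over 70 s, if anything falls off the work surface, if the arm or the gripper's body presses on something with over 40 N, if the wrist force passes 120 N, or if a joint passes its speed limit or range.

### The arm

A 6-joint arm with a two-finger parallel gripper is mounted at the origin on the work surface. World frame = base frame: x ahead of the robot, y to its left, z up, the work surface at z = 0. Lengths are in m, angles in rad, forces in N, time in s.
With the tool pointing down it reaches from about 0.2 to 0.875 m from the base axis. Payload 3.4 kg.
Tool frame: the origin (TCP) lies midway between the tips of the shut fingers; the grasp point (between the pads) lies grasp_offset behind it (grasp_offset is the distance from the TCP to the grasp point, in m); y points along the fingers, z is the direction in which the jaws open and shut, and the axes are right-handed (so a half turn about y gives the same grasp; the last joint's range is limited). The gripper opens to 94 mm and grips with 3 to 60 N. Pads are 16 mm wide; open, the fingers measure 119 mm over their backs; the gripper's body (75 mm by 177 mm) begins 78 mm behind the grasp point.
Start: joints at [1.074, 0.276, 1.505, -0, 1.361, -0.121], TCP at [0.211, 0.535, 0.205] pointing down, gripper open.
Joint ranges: [-2.89, 2.89], [-0.75, 2.08], [0.22, 2.7], [-1.18, 4.32], [0.11, 2.71], [-2.7, 2.7]. Speed limits (rad/s): [2.57, 2.57, 3.14, 3.14, 3.14, 3.14].

### API

Orientations are given as a 3x3 rotation matrix whose columns are the frame's x, y, z axes.
In Python, from cell import sense, snapshot, sign_off, outline_of, spot_point, grasp_offset gives the robot as it stands. The module is installed in compiled form; this text tells all that it offers.
- The arm moves only by the tool drive_tool, never from a script. Its argument "steps" is a list that holds one entry, the list of rows, each a list of 6 numbers: the shift along the tool's x, y, z in units of 0.12 m (1.0 is 0.12 m), then the turn, a rotation vector about the tool's x, y, z in units of 90 degrees (1.0 is 90 degrees). A call has 1 to 12 rows; each row is the pose to reach, as a shift and turn from the pose measured when the call began, along the tool's axes at that moment; what a row does not reach only later rows make up. A row lasts 1/8 s, in which the tool goes at most 62.5 mm and 10.7 degrees, less where a joint would pass 70% of its speed; a pose out of reach is approached as far as the arm can. A call with a number of a shift or a turn outside -1 to 1 is refused whole. A call with a gripper value outside its range is refused whole. "hand" is the opening, from -1 (shut) to 1 (fully open), so that 0 is half open, set as the call begins (left out, the last holds). The fingers move at their own pace and stop on an object; "newtons" is the grip in N (left out, the last holds). Time passes only in rows, so rows that repeat a pose let the fingers close. It gives the time, the measured TCP pose, the force and the opening at its end, in the units of the state.
- sense(): the state, without advancing time (a new reading comes with each control period).
- snapshot(name): name is "scene" or "top" or "wrist"; returns a dict with "pixels" (384x512x3 uint8, red, green, blue), "fov_y" (degrees; the focal length in pixels is half the picture's height over the tangent of half this angle, whatever the lens; pixels are square), "cx", "cy" (the principal point, pixels), "k1" (the pictures are not rectified: a ray, as slopes to the right and down, at radius r is drawn at 1 + k1 r^2 times it, then the intrinsics apply), "rvec" (rotation vector, rad) and "tvec" (3), from world to camera coordinates, as OpenCV has them; the wrist camera has in their place "T_tool_cam" (4x4, takes a point from camera to tool coordinates, whose origin is the TCP and whose axes are the tool frame's). Camera axes: x right, y down, z forward; pixel columns grow to the right and rows downward; lengths in m; the calibration is good to about 2 mm. A picture is of the moment at which its call begins: read the wrist's pose just before it. There is no depth.
- sign_off(): hands the job in, once; it reports no verdict.
Trained networks look in the newest picture that a camera, given by its name, has taken for a name from the list of things; names that differ only in an ending like _2 or _b are one class to them, and where a whole thing is asked for, a point or a joint stands for the part that bears it (a point fixed in the world has none). Each returns a list of dicts, best first, with "p" (0 to 1); they miss things now and then, are a little off and sometimes report something else, mostly with a low value. They report only what shows in the picture. A call takes as long as a camera call. They do not tell look-alikes from the thing itself.
- outline_of(camera, thing): "region" (384x512 bool, what is visible of it) and "extent" ([centre column, centre row, width, height] in pixels, round what is visible of it).
- spot_point(camera, thing): "pixel" ([column, row] in pixels: a listed point, or the origin of a listed thing).
The state is a dict: "t": time; "joints": joint angles; "joint_vel": joint speeds; "joint_efforts": joint torques, N m; "ee_pos": TCP position; "tcp_rot": TCP orientation; "force": force on the tool from outside, world axes, zero at the start; "ft_torque": the same for the moment, N m; "opening": finger opening in m.
Only numpy, scipy, OpenCV 4.12 (cv2) and the standard library are available. Lean on these libraries where they do the work, as an engineer would, in place of code of your own. Each camera call takes 0.05 s, during which the arm holds its last target.

## Working session

There is one attempt and no reset: what is moved stays moved. The work goes in short steps, Python scripts to look and compute and a tool call to move; the robot and the scene stay as the last step left them, time stands still between calls to the robot, and variables do not carry over. Pictures are saved under pics/ and viewed, and the job is handed in when it is done.

Besides the shell and the picture viewer there is one more tool, called after ">>>" as name(argument=value, ...), one argument or row to a line, values as JSON. drive_tool: Moves the arm, as the interface text tells. Shifts and turns lie within -1 to 1; 1 stands for 0.12 m of shift or 90 degrees of turn. Its arguments: {"type":"object","properties":{"steps":{"type":"array","items":{"type":"array","items":{"type":"array","items":{"type":"number"}}}},"hand":{"type":"number"},"newtons":{"type":"number"}},"required":["steps"]}

```bash
ls; mkdir -p pics; cat > h.py <<'E'
import numpy as np, cv2
from cell import sense, snapshot, outline_of, spot_point, grasp_offset
def cam(s):
    f=192/np.tan(np.radians(s["fov_y"])/2)
    return f
def pose(s,st=None):
    # returns R,t world->cam
    if "rvec" in s and s["rvec"] is not None:
        return cv2.Rodrigues(np.array(s["rvec"],float))[0],np.array(s["tvec"],float).ravel()
    T=np.array(s["T_tool_cam"]);W=np.eye(4);W[:3,:3]=st["tcp_rot"];W[:3,3]=st["ee_pos"]
    M=np.linalg.inv(W@T);return M[:3,:3],M[:3,3]
def proj(s,P,st=None):
    R,t=pose(s,st);c=np.atleast_2d(P)@R.T+t;xy=c[:,:2]/c[:,2:]
    r2=(xy**2).sum(1,keepdims=True);return xy*(1+s["k1"]*r2)*cam(s)+[s["cx"],s["cy"]]
def ray(s,px,st=None):
    R,t=pose(s,st);d=(np.atleast_2d(px)-[s["cx"],s["cy"]])/cam(s);u=d.copy()
    for _ in range(30):u=d/(1+s["k1"]*(u**2).sum(1,keepdims=True))
    D=np.c_[u,np.ones(len(u))]@R;return -R.T@t,D/np.linalg.norm(D,axis=1,keepdims=True)
def onz(s,px,z,st=None):
    o,D=ray(s,px,st);return o+D*((z-o[2])/D[:,2])[:,None]
def save(s,n,crop=None,k=1):
    im=s["pixels"][:,:,::-1]
    if crop:im=im[crop[1]:crop[3],crop[0]:crop[2]]
    cv2.imwrite("pics/"+n+".png",cv2.resize(im,None,fx=k,fy=k,interpolation=cv2.INTER_CUBIC))
E
python3 - <<'E'
from h import *
st=sense();print({k:np.round(v,3) for k,v in st.items()});print(grasp_offset)
for c in ["scene","top","wrist"]:
    st=sense();s=snapshot(c);save(s,c+"0",k=1.5)
    print(c,s["fov_y"],s["k1"],s.get("T_tool_cam"))
    for t in ["module","eye","bar","rest","tube_rack","vial","cap_tray"]:
        print(t,[(round(d["p"],2),np.round(d["extent"]).tolist()) for d in outline_of(c,t)][:4],[(round(d["p"],2),np.round(d["pixel"],1).tolist()) for d in spot_point(c,t)][:4])
E
```

```text
pics
{'t': np.float64(0.0), 'joints': array([ 1.074,  0.277,  1.506,  0.   ,  1.361, -0.121]), 'joint_vel': array([ 0.002,  0.001, -0.001,  0.001,  0.002,  0.001]), 'joint_efforts': array([-1.0000e-03, -4.0460e+01, -2.3723e+01,  7.0000e-02,  3.5000e-02,
       -0.0000e+00]), 'ee_pos': array([0.211, 0.534, 0.205]), 'tcp_rot': array([[ 0.93 , -0.001,  0.367],
       [-0.367, -0.002,  0.93 ],
       [-0.   , -1.   , -0.002]]), 'force': array([ 0.138, -0.233, -0.06 ]), 'ft_torque': array([ 0.034, -0.005, -0.001]), 'opening': np.float64(0.094)}
0.0188
scene 43.38141505692859 -0.1045980008963412 None
module [(0.65, [192.0, 195.0, 98.0, 68.0]), (0.23, [308.0, 253.0, 58.0, 25.0])] [(0.96, [195.4, 200.6])]
eye [(0.59, [190.0, 175.0, 16.0, 16.0])] [(0.65, [187.9, 171.5])]
bar [(0.68, [306.0, 255.0, 57.0, 26.0]), (0.63, [250.0, 234.0, 68.0, 12.0]), (0.53, [361.0, 230.0, 32.0, 40.0])] [(0.8, [362.1, 230.3]), (0.68, [305.8, 250.7]), (0.65, [250.9, 232.5])]
rest [(0.93, [422.0, 265.0, 66.0, 44.0]), (0.72, [312.0, 265.0, 65.0, 35.0])] [(0.69, [424.0, 267.0]), (0.61, [309.6, 265.7])]
tube_rack [(0.8
[... 704 characters left out ...]
 175.7])]
tube_rack [] [(0.93, [138.3, 176.7])]
vial [] [(0.49, [259.0, 232.5])]
cap_tray [(0.69, [186.0, 176.0, 27.0, 60.0]), (0.6, [399.0, 217.0, 36.0, 39.0])] [(0.93, [397.6, 212.2]), (0.19, [198.5, 145.9])]
wrist 68.5733157248235 0.0057114363966548785 [[-6.91728992e-04  9.71145780e-01  2.38485631e-01 -6.85791570e-02]
 [ 3.31698652e-04 -2.38485452e-01  9.71146013e-01 -1.79158385e-01]
 [ 9.99999706e-01  7.50875216e-04 -1.57160445e-04 -4.08511471e-04]
 [ 0.00000000e+00  0.00000000e+00  0.00000000e+00  1.00000000e+00]]
module [] []
eye [] []
bar [(0.65, [169.0, 316.0, 42.0, 8.0])] []
rest [(0.67, [263.0, 286.0, 51.0, 112.0])] [(0.93, [263.6, 280.4])]
tube_rack [] []
vial [] []
cap_tray [] []
```

View pics/scene0.png

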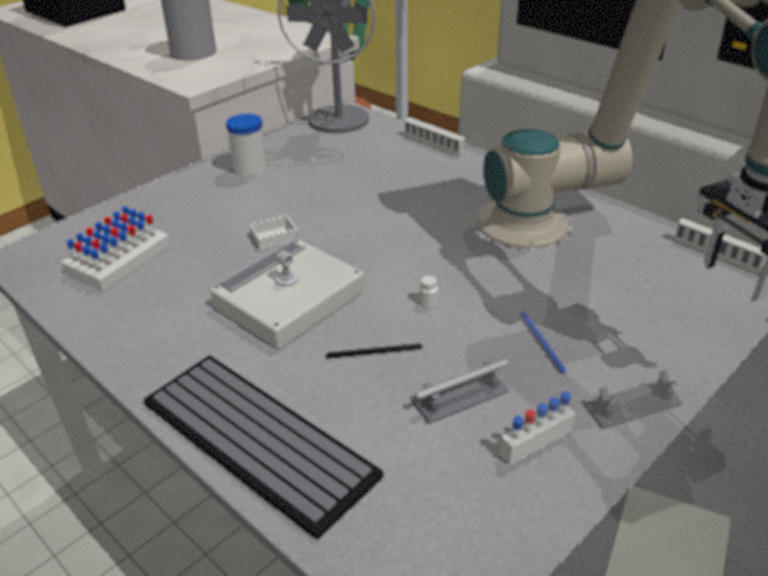

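View pics/top0.png

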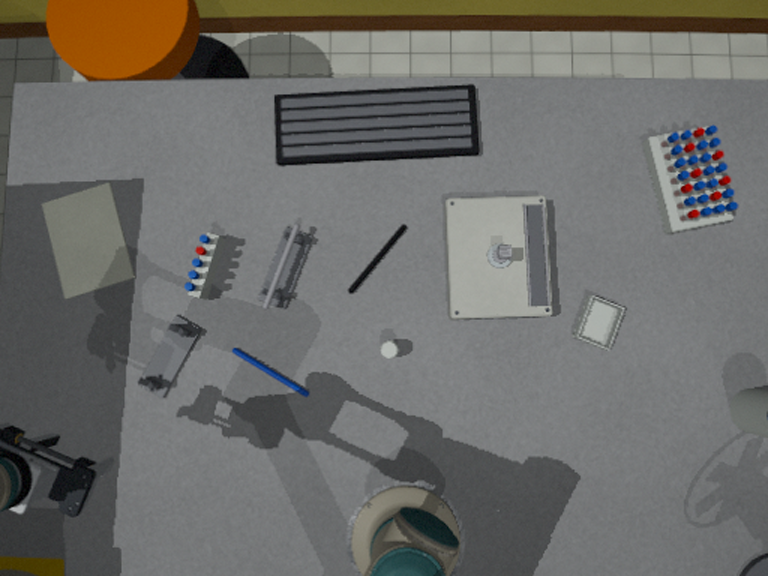

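View pics/wrist0.png

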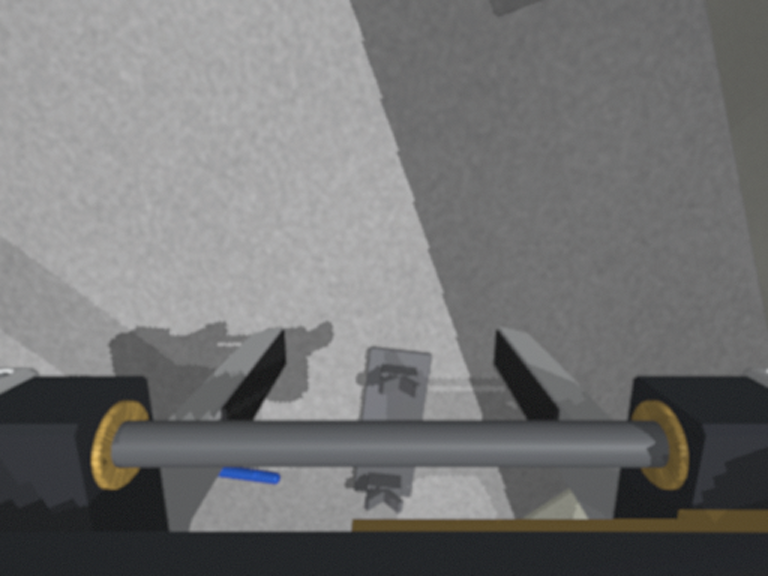

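```bash
python3 - <<'E'
from h import *
s=snapshot("scene");save(s,"scene_c",(210,190,470,320),3)
a=s
t=snapshot("top");save(t,"top_c",(80,130,300,300),3.5)
for n,px,z in [("restR?",[424,267],0),("rest2",[309.6,265.7],0),("bar",[362,230],.0425),("bar",[305.8,250.7],.0425),("bar",[250.9,232.5],0.01),("module",[195,200],0),("eye",[188,171.5],.1),("rack",[355,297],0),("vial",[283,200],0),("tray",[184,155],0)]:
    print(n,onz(s,px,z).round(3))
for n,px,z in [("rest",[112,237],0),("rest2",[187.6,175.7],0),("bar",[252,175.4],.0425),("bar",[188.4,177],.0425),("bar",[177.4,247.4],0.01),("module",[327.8,170],0),("eye",[334.2,166.7],.1),("rack",[138,176.7],0),("vial",[259,232.5],0),("tray",[397.6,212],0)]:
    print(n,onz(t,px,z).round(3))
E
```

```text
restR? [[ 0.349  0.477 -0.   ]]
rest2 [[ 0.541  0.253 -0.   ]]
bar [[0.378 0.3   0.042]]
bar [[0.54  0.237 0.042]]
bar [[0.557 0.061 0.01 ]]
module [[ 0.556 -0.175  0.   ]]
eye [[ 0.558 -0.189  0.1  ]]
rack [[0.551 0.4   0.   ]]
vial [[0.378 0.024 0.   ]]
tray [[ 0.413 -0.396  0.   ]]
rest [[0.362 0.482 0.   ]]
rest2 [[0.549 0.253 0.   ]]
bar [[0.544 0.053 0.042]]
bar [[0.54  0.241 0.042]]
bar [[0.331 0.278 0.01 ]]
module [[ 0.566 -0.178  0.   ]]
eye [[ 0.56  -0.179  0.1  ]]
rack [[0.547 0.407 0.   ]]
vial [[0.376 0.033 0.   ]]
tray [[ 0.437 -0.388  0.   ]]
```

View pics/scene_c.png

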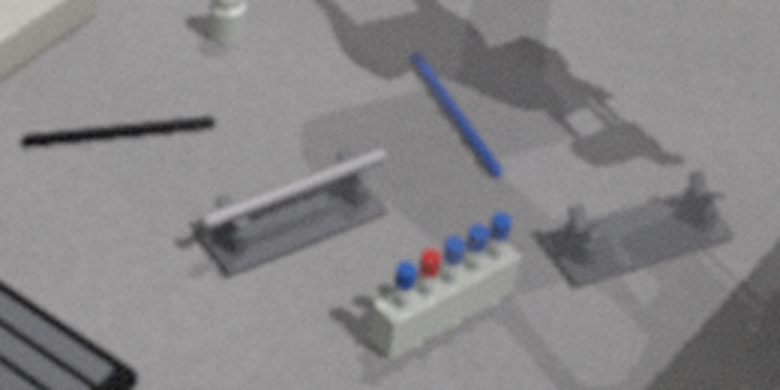

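```bash
python3 - <<'E'
from h import *
t=snapshot("top");save(t,"top_r",(160,135,240,215),8)
save(t,"top_e",(300,135,370,205),8)
s=snapshot("scene");save(s,"scene_e",(150,140,240,220),8)
for c in ["scene","top"]:
  for n in ["bar_end_a","bar_end_b","eye","eye_flange","eye_seat"]:
    print(c,n,[(round(d["p"],2),np.round(d["pixel"],1).tolist()) for d in spot_point(c,n)])
E
```

```text
scene bar_end_a [(0.79, [338.7, 242.0]), (0.78, [346.8, 206.5]), (0.75, [280.8, 230.0]), (0.67, [375.6, 247.5]), (0.55, [217.0, 241.8]), (0.54, [275.8, 264.2])]
scene bar_end_b [(0.79, [338.7, 242.0]), (0.78, [346.8, 206.5]), (0.75, [280.8, 230.0]), (0.67, [375.6, 247.5]), (0.55, [217.0, 241.8]), (0.54, [275.8, 264.2])]
scene eye [(0.65, [187.8, 172.8])]
scene eye_flange [(0.75, [196.0, 187.6])]
scene eye_seat [(0.83, [189.6, 185.6]), (0.63, [190.0, 173.3]), (0.57, [191.8, 187.7])]
top bar_end_a [(0.79, [229.4, 191.2]), (0.73, [204.1, 261.3]), (0.68, [198.0, 147.5]), (0.65, [177.2, 205.4]), (0.56, [155.6, 234.3]), (0.47, [272.0, 148.8]), (0.18, [260.2, 232.1])]
top bar_end_b [(0.79, [229.4, 191.2]), (0.73, [204.1, 261.3]), (0.68, [198.0, 147.5]), (0.65, [177.2, 205.4]), (0.56, [155.6, 234.3]), (0.47, [272.0, 148.8]), (0.18, [260.2, 232.1])]
top eye [(0.7, [336.6, 165.9]), (0.43, [186.7, 178.6])]
top eye_flange []
top eye_seat [(0.65, [328.1, 171.2])]
```

View pics/top_r.png

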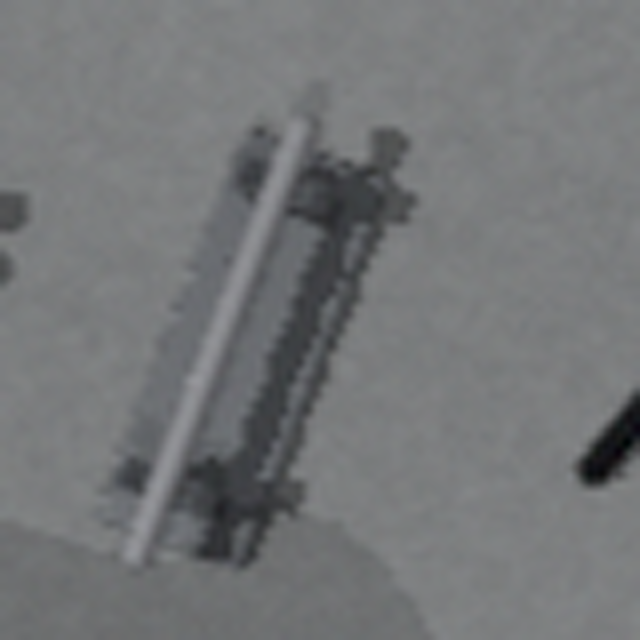

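View pics/top_e.png

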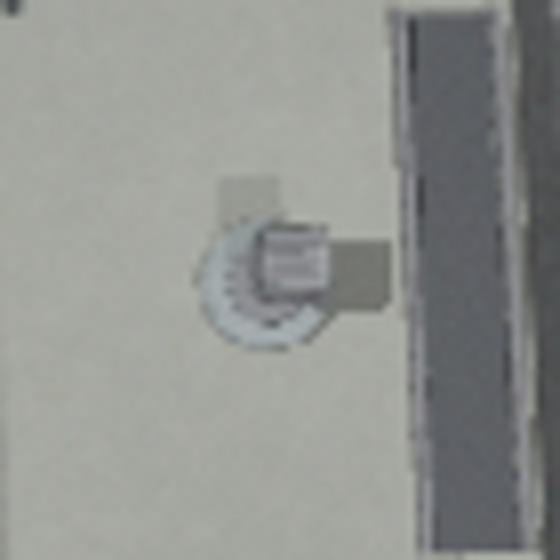

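View pics/scene_e.png

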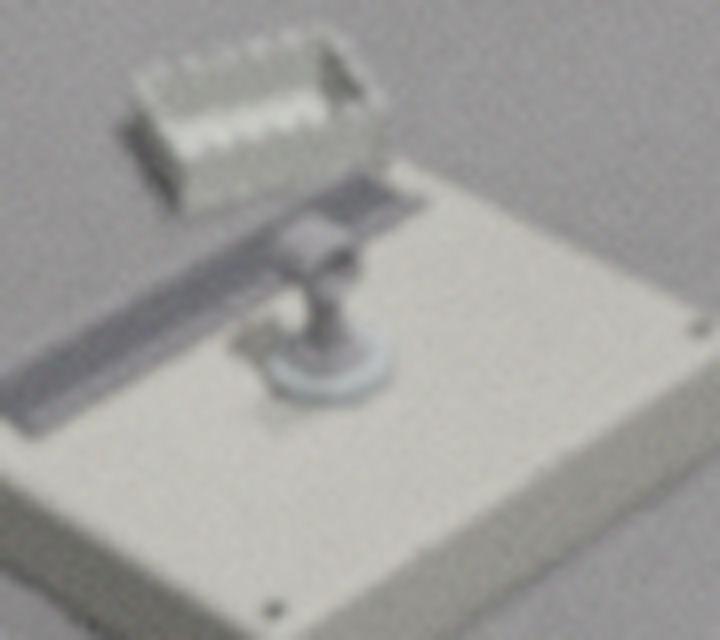

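Bar candidates in the scene view are the steel bar in the rest (306,252), a black rod (251,233) and a blue rod (362,230). There are two rests, at (310,266) and (424,267). I choose the steel bar and the rest at y≈0.25, which is farther right. The close crop confirms the light steel bar lies in that rest. The eye's hole runs roughly along world y.

>>> drive_tool(
  steps=[
    [[0.5,0,-0.17,0,0,0],[1,0,-0.35,0,0,0],[1,0,-0.35,0,0,0]],
  ],
)

```text
t: 3.32
ee_pos: [0.31, 0.4494, 0.2055]
tcp_rot: [[0.928, 0.001, 0.372], [-0.372, -0.001, 0.928], [0.001, -1.0, -0.0]]
force: [-0.3, 0.5, -0.3]
opening: 0.0937
```

>>> drive_tool(
  steps=[
    [[0.5,0,-0.17,0,0,0],[1,0,-0.35,0,0,0],[1,0,-0.35,0,0,0]],
  ],
)

```text
t: 3.7
ee_pos: [0.4079, 0.3643, 0.2057]
tcp_rot: [[0.927, 0.002, 0.376], [-0.376, -0.001, 0.927], [0.002, -1.0, -0.0]]
force: [-0.3, 0.5, -0.3]
opening: 0.0941
```

>>> drive_tool(
  steps=[
    [[0.5,0,-0.17,0,0,0],[1,0,-0.35,0,0,0],[1,0,-0.35,0,0,0]],
  ],
)

```text
t: 4.08
ee_pos: [0.5052, 0.2795, 0.2056]
tcp_rot: [[0.926, 0.002, 0.379], [-0.379, -0.001, 0.926], [0.002, -1.0, -0.0]]
force: [0.4, 1.1, 0.8]
opening: 0.0939
```

>>> drive_tool(
  steps=[
    [[0.25,0,-0.1,0,0,0],[0.25,0,-0.15,0,0,0],[0.25,0,-0.15,0,0,0],[0.25,0,-0.15,0,0,0]],
  ],
)

```text
t: 4.58
ee_pos: [0.5249, 0.2529, 0.2059]
tcp_rot: [[0.926, 0.002, 0.377], [-0.377, -0.0, 0.926], [0.001, -1.0, 0.0]]
force: [0.6, 0.6, -0.2]
opening: 0.0936
```

```bash
python3 - <<'E'
from h import *
st=sense();s=snapshot("wrist");save(s,"w1",k=1.5)
print(st["t"],st["ee_pos"].round(4),st["tcp_rot"].round(4),st["joints"].round(3),st["joint_vel"].round(3))
for n in ["bar","rest"]:
    print(n,[(round(d["p"],2),np.round(d["pixel"],1).tolist()) for d in spot_point("wrist",n)][:4],[(round(d["p"],2),np.round(d["extent"]).tolist()) for d in outline_of("wrist",n)])
print([(round(d["p"],2),np.round(d["pixel"],1).tolist(),onz(s,d["pixel"],.0425,st).round(4)) for d in spot_point("wrist","bar_end_a")])
E
```

```text
4.575 [0.5249 0.2529 0.2059] [[ 9.262e-01  1.600e-03  3.770e-01]
 [-3.770e-01 -1.000e-04  9.262e-01]
 [ 1.500e-03 -1.000e+00  5.000e-04]] [ 3.300e-01  2.860e-01  1.489e+00 -1.000e-03  1.365e+00 -8.540e-01] [-0.003  0.001 -0.005 -0.004 -0.003 -0.004]
bar [(0.84, [212.4, 27.3]), (0.82, [143.1, 250.3]), (0.61, [257.1, 194.1]), (0.2, [64.7, 135.3])] [(0.89, [260.0, 194.0, 19.0, 140.0]), (0.85, [213.0, 24.0, 152.0, 31.0]), (0.83, [150.0, 223.0, 24.0, 62.0])]
rest [(0.71, [259.1, 192.7])] [(0.82, [377.0, 28.0, 61.0, 55.0]), (0.59, [259.0, 190.0, 44.0, 118.0])]
[(0.94, [256.2, 122.1], array([[0.4559, 0.2761, 0.0425]])), (0.84, [290.1, 35.1], array([[0.3845, 0.3455, 0.0425]])), (0.77, [136.3, 12.7], array([[0.302 , 0.1997, 0.0425]])), (0.74, [259.1, 260.9], array([[0.6226, 0.212 , 0.0425]])), (0.71, [155.1, 189.6], array([[0.4838, 0.1286, 0.0425]]))]
```

View pics/w1.png

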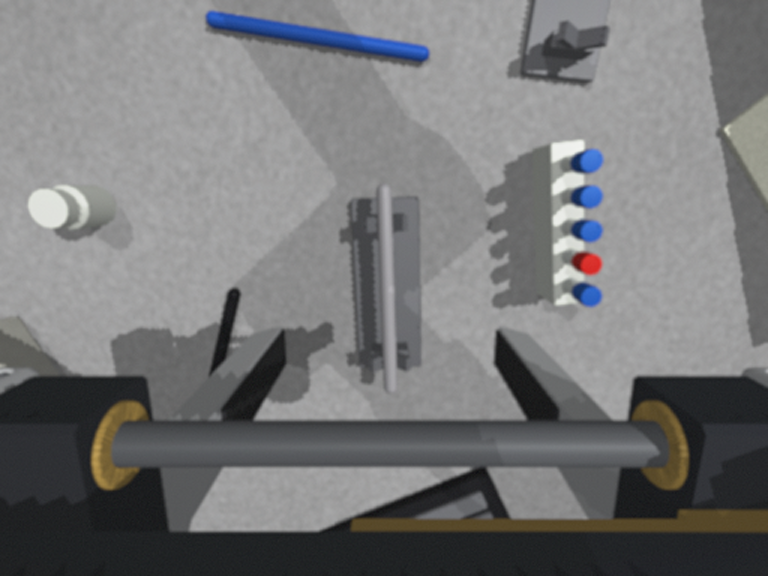

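Steel bar runs from (256,122) to (259,261) px in its rest. Its length works out at 178 mm, which matches. I'll move over its middle and go down.

```bash
python3 - <<'E'
from h import *
st=sense();s=snapshot("wrist");save(s,"w1c",(200,90,320,280),4)
for i in range(3):
    print([onz(s,d["pixel"],.0425,st).round(4)[0] for d in spot_point("wrist","bar_end_a") if 250<d["pixel"][0]<265])
    snapshot("wrist")
# rest base ends
print(onz(s,[[257,131],[257,245]],.008,st).round(4))
a=np.array([.4559,.2761]);b=np.array([.6226,.212]);m=(a+b)/2
R=st["tcp_rot"];d=R.T@(np.r_[m,st["ee_pos"][2]]-st["ee_pos"]);print(m,d,d/.12)
E
```

```text
[array([0.6248, 0.2111, 0.0425]), array([0.4547, 0.2786, 0.0425])]
[array([0.4535, 0.277 , 0.0425]), array([0.6239, 0.212 , 0.0425])]
[array([0.621 , 0.2162, 0.0425]), array([0.4558, 0.2787, 0.0425])]
[[0.4673 0.2714 0.008 ]
 [0.6156 0.2106 0.008 ]]
[0.53925 0.24405] [ 1.52659354e-02  3.31183535e-05 -2.14493666e-03] [ 0.12721613  0.00027599 -0.01787447]
```

View pics/w1c.png

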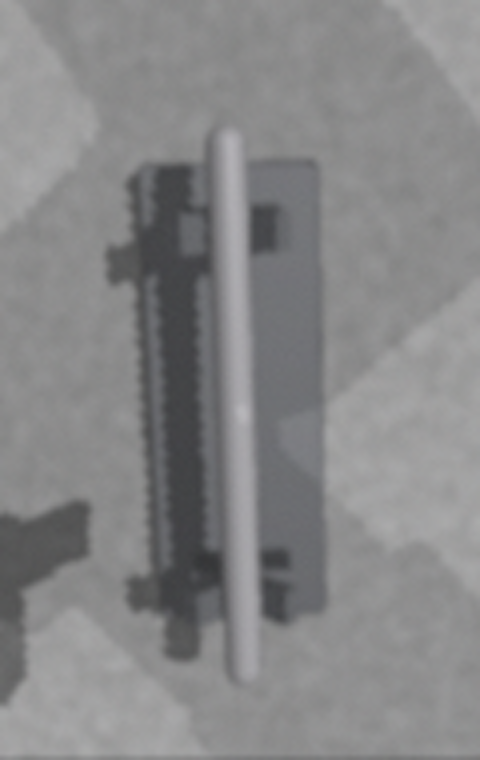

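>>> drive_tool(
  steps=[
    [[0.13,0.3,-0.015,0,-0.012,0],[0.13,0.7,-0.015,0,-0.012,0],[0.13,0.9,-0.015,0,-0.012,0],[0.13,0.9,-0.015,0,-0.012,0],[0.13,0.9,-0.015,0,-0.012,0]],
  ],
)

```text
t: 5.85
ee_pos: [0.5411, 0.244, 0.0988]
tcp_rot: [[0.932, 0.004, 0.361], [-0.361, -0.0, 0.932], [0.004, -1.0, 0.001]]
force: [0.3, 0.5, -0.1]
opening: 0.0943
```

```bash
python3 - <<'E'
from h import *
st=sense();s=snapshot("wrist");save(s,"w2",k=1.5)
print(st["t"],st["ee_pos"].round(4),st["tcp_rot"].round(4))
print([(d["p"],onz(s,d["pixel"],.0425,st).round(4)[0]) for d in spot_point("wrist","bar_end_a")])
print([(d["p"],onz(s,d["pixel"],.0425,st).round(4)[0]) for d in spot_point("wrist","bar")])
E
```

```text
5.85 [0.5411 0.244  0.0988] [[ 9.324e-01  3.900e-03  3.613e-01]
 [-3.613e-01 -3.000e-04  9.324e-01]
 [ 3.700e-03 -1.000e+00  1.100e-03]]
[(0.97, array([0.4559, 0.2759, 0.0425])), (0.63, array([0.4879, 0.133 , 0.0425]))]
[(0.87, array([0.5381, 0.2434, 0.0425])), (0.83, array([0.5479, 0.0825, 0.0425]))]
```

View pics/w2.png

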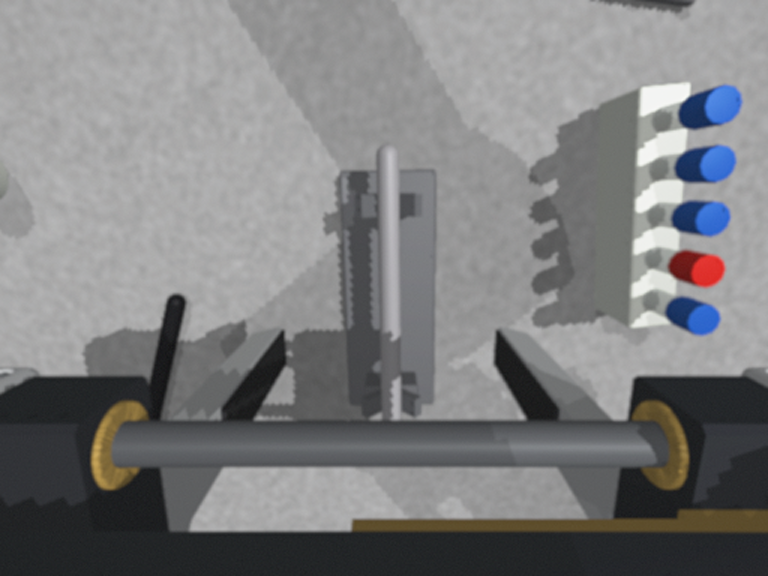

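>>> drive_tool(
  steps=[
    [[0,0.3,0,0,0,0],[0,0.5,0,0,0,0],[0,0.627,0,0,0,0],[0,0.627,0,0,0,0]],
  ],
)

```text
t: 6.5
ee_pos: [0.5413, 0.244, 0.0237]
tcp_rot: [[0.932, 0.004, 0.361], [-0.361, -0.0, 0.932], [0.004, -1.0, 0.001]]
force: [-1.0, 0.9, -0.3]
opening: 0.0942
```

>>> drive_tool(
  steps=[
    [[0,0,0,0,0,0],[0,0,0,0,0,0],[0,0,0,0,0,0],[0,0,0,0,0,0],[0,0,0,0,0,0],[0,0,0,0,0,0]],
  ],
  hand=-1,
  newtons=50,
)

```text
t: 7.25
ee_pos: [0.5412, 0.244, 0.0237]
tcp_rot: [[0.933, 0.004, 0.361], [-0.361, -0.0, 0.933], [0.004, -1.0, 0.001]]
force: [-1.0, -0.2, -0.2]
opening: 0.0374
```

```bash
python3 - <<'E'
from h import *
st=sense();s=snapshot("wrist");save(s,"w3",k=1.5)
print({k:np.round(v,4) for k,v in st.items()})
E
```

```text
{'t': np.float64(7.25), 'joints': array([ 0.3074,  0.4537,  1.7208, -0.0018,  0.9636, -0.8929]), 'joint_vel': array([-0.0007, -0.0002,  0.0002, -0.0026,  0.0008,  0.0007]), 'joint_efforts': array([ 2.50000e-03, -4.54525e+01, -1.85611e+01,  2.19000e-02,
        5.05000e-02,  2.00000e-04]), 'ee_pos': array([0.5412, 0.244 , 0.0237]), 'tcp_rot': array([[ 9.325e-01,  3.700e-03,  3.611e-01],
       [-3.611e-01, -4.000e-04,  9.325e-01],
       [ 3.600e-03, -1.000e+00,  1.000e-03]]), 'force': array([-0.9669, -0.1937, -0.1862]), 'ft_torque': array([-0.0465, -0.0083,  0.019 ]), 'opening': np.float64(0.0374)}
```

View pics/w3.png

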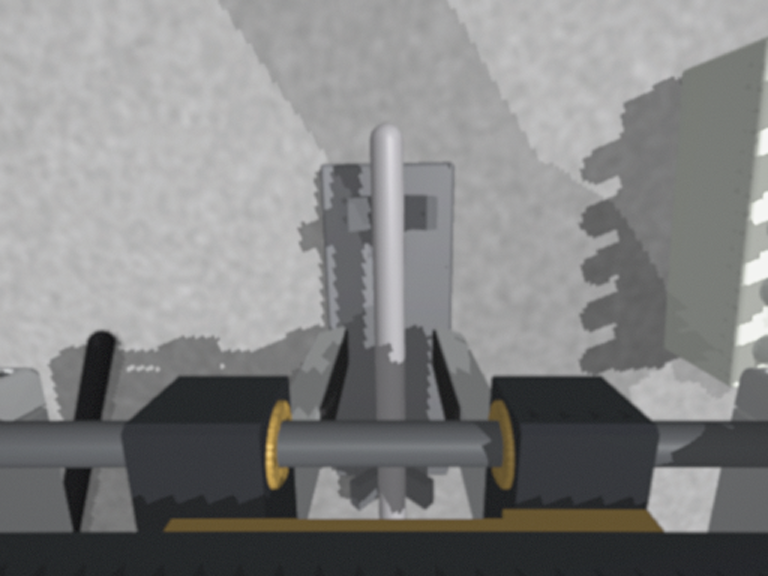

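>>> drive_tool(
  steps=[
    [[0,0,0,0,0,0],[0,0,0,0,0,0],[0,0,0,0,0,0],[0,0,0,0,0,0],[0,0,0,0,0,0]],
  ],
)

```text
t: 7.92
ee_pos: [0.5413, 0.244, 0.0236]
tcp_rot: [[0.933, 0.004, 0.361], [-0.361, -0.0, 0.933], [0.004, -1.0, 0.001]]
force: [-0.6, -0.1, 0.2]
opening: 0.0104
```

```bash
python3 - <<'E'
from h import *
st=sense();s=snapshot("wrist");save(s,"w3b",k=1.5)
print({k:np.round(v,4) for k,v in st.items()})
print([(d["p"],d["pixel"],onz(s,d["pixel"],.0425,st).round(4)[0]) for d in spot_point("wrist","bar_end_a")])
E
```

```text
{'t': np.float64(7.925), 'joints': array([ 0.3074,  0.4538,  1.7208, -0.0018,  0.9635, -0.893 ]), 'joint_vel': array([-0.0007,  0.0015, -0.0003, -0.0009,  0.001 ,  0.0009]), 'joint_efforts': array([ -0.0718, -45.6003, -18.6132,   0.0597,   0.0716,   0.0717]), 'ee_pos': array([0.5413, 0.244 , 0.0236]), 'tcp_rot': array([[ 9.325e-01,  3.700e-03,  3.610e-01],
       [-3.610e-01, -4.000e-04,  9.326e-01],
       [ 3.600e-03, -1.000e+00,  1.000e-03]]), 'force': array([-0.5636, -0.0803,  0.1891]), 'ft_torque': array([0.0364, 0.0031, 0.0331]), 'opening': np.float64(0.0104)}
[(0.9, [256.7, 80.5], array([0.4547, 0.2753, 0.0425])), (0.58, [70.2, 219.4], array([0.487 , 0.1434, 0.0425]))]
```

View pics/w3b.png

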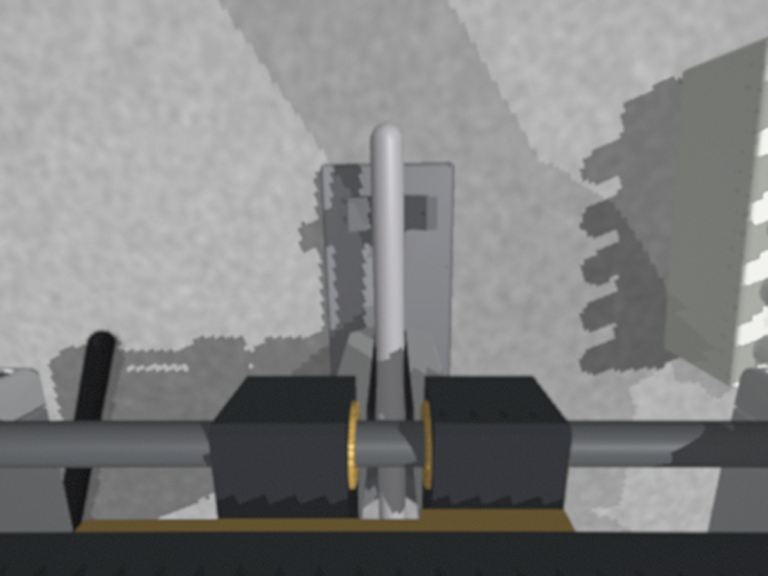

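>>> drive_tool(
  steps=[
    [[0,-0.25,0,0,0,0],[0,-0.6,0,0,0,0],[0,-1,0,0,0,0],[0,-1,0,0,0.11,0],[0,-1,0,0,0.22,0],[0,-1,0,0,0.33,0],[0,-1,0,0,0.44,0],[0,-1,0,0,0.55,0],[0,-1,0,0,0.66,0],[0,-1,0,0,0.765,0],[0,-1,0,0,0.765,0]],
  ],
)

```text
t: 9.4
ee_pos: [0.5404, 0.2439, 0.1432]
tcp_rot: [[0.002, 0.003, 1.0], [-1.0, -0.001, 0.002], [0.001, -1.0, 0.003]]
force: [1.2, 0.0, -2.0]
opening: 0.0104
```

```bash
python3 - <<'E'
from h import *
st=sense();s=snapshot("wrist");save(s,"w4",k=1.5)
print({k:np.round(v,4) for k,v in st.items()})
print([(d["p"],d["pixel"]) for d in spot_point("wrist","bar_end_a")])
s=snapshot("scene");save(s,"s4",(240,170,400,290),4)
E
```

```text
{'t': np.float64(9.4), 'joints': array([ 3.0770e-01,  3.4120e-01,  1.5676e+00, -1.5000e-03,  1.2303e+00,
        3.0670e-01]), 'joint_vel': array([ 0.0012, -0.0014, -0.002 , -0.0005,  0.0017, -0.0453]), 'joint_efforts': array([-9.10000e-03, -4.39185e+01, -2.31019e+01,  6.95000e-02,
       -3.58000e-02,  3.42900e-01]), 'ee_pos': array([0.5404, 0.2439, 0.1432]), 'tcp_rot': array([[ 1.5e-03,  2.8e-03,  1.0e+00],
       [-1.0e+00, -6.0e-04,  1.5e-03],
       [ 6.0e-04, -1.0e+00,  2.8e-03]]), 'force': array([ 1.2234,  0.0037, -1.999 ]), 'ft_torque': array([-0.0952,  0.0768,  0.0346]), 'opening': np.float64(0.0104)}
[(0.88, [258.0, 84.0]), (0.6, [42.8, 228.1]), (0.59, [106.4, 90.7])]
```

View pics/w4.png

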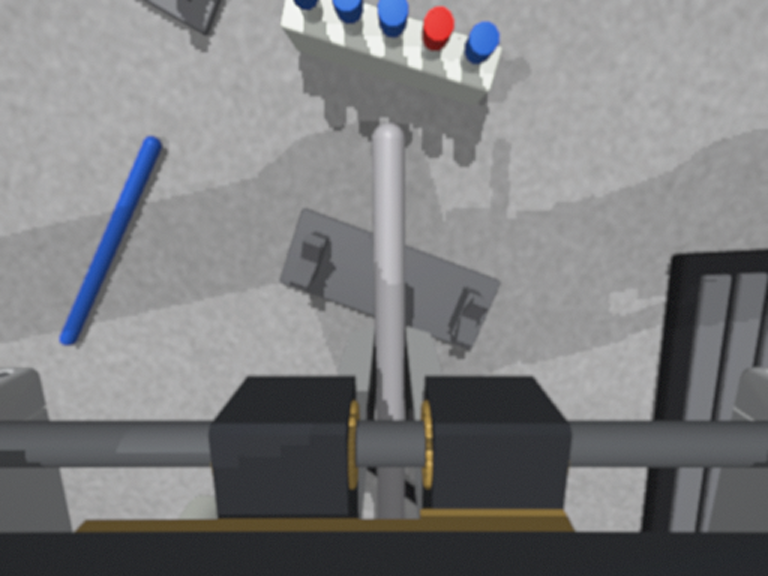

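View pics/s4.png

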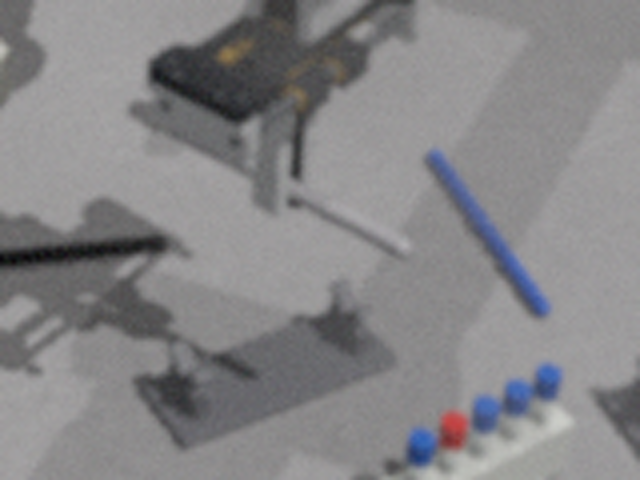

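>>> drive_tool(
  steps=[
    [[0.5,0,0.3,0,0,0],[1,0,0.5,0,0,0],[1,0,0.5,0,0,0]],
  ],
)

```text
t: 9.93
ee_pos: [0.6024, 0.1205, 0.1435]
tcp_rot: [[-0.001, 0.004, 1.0], [-1.0, -0.002, -0.001], [0.002, -1.0, 0.004]]
force: [0.7, 0.6, -0.9]
opening: 0.0109
```

>>> drive_tool(
  steps=[
    [[0.5,0,0,0,0,0],[1,0,0,0,0,0],[1,0,0,0,0,0]],
  ],
)

```text
t: 10.3
ee_pos: [0.602, -0.0028, 0.1436]
tcp_rot: [[-0.005, 0.003, 1.0], [-1.0, -0.003, -0.005], [0.003, -1.0, 0.003]]
force: [-0.2, 1.3, -1.4]
opening: 0.0106
```

>>> drive_tool(
  steps=[
    [[0.5,0,0,0,0,0],[1,0,0,0,0,0],[1,0,0,0,0,0]],
  ],
)

```text
t: 10.68
ee_pos: [0.6017, -0.1253, 0.1438]
tcp_rot: [[-0.008, 0.004, 1.0], [-1.0, -0.004, -0.008], [0.004, -1.0, 0.004]]
force: [-0.4, 1.4, -1.3]
opening: 0.0106
```

>>> drive_tool(
  steps=[
    [[0.5,0,0,0,0,0],[1,0,0,0,0,0],[1,0,0,0,0,0],[1,0,0,0,0,0]],
  ],
)

```text
t: 11.18
ee_pos: [0.6009, -0.243, 0.144]
tcp_rot: [[-0.007, 0.003, 1.0], [-1.0, -0.001, -0.007], [0.001, -1.0, 0.003]]
force: [-1.4, -0.1, -1.1]
opening: 0.011
```

```bash
python3 - <<'E'
from h import *
st=sense();s=snapshot("wrist");save(s,"w5",k=1.5)
print({k:np.round(v,4) for k,v in st.items() if k in("t","ee_pos","tcp_rot","joints","opening")})
for n in ["eye","eye_seat","bar_end_a","module","eye_flange"]:
  print(n,[(round(d["p"],2),np.round(d["pixel"],1),onz(s,d["pixel"],{"eye":.101,"eye_seat":.058,"module":0}.get(n,.1625),st).round(4)[0]) for d in spot_point("wrist",n)])
E
```

```text
{'t': np.float64(11.175), 'joints': array([-4.9190e-01,  4.1960e-01,  1.4394e+00,  4.0000e-04,  1.2792e+00,
       -4.8530e-01]), 'ee_pos': array([ 0.6009, -0.243 ,  0.144 ]), 'tcp_rot': array([[-0.0067,  0.0032,  1.    ],
       [-1.    , -0.0013, -0.0067],
       [ 0.0013, -1.    ,  0.0032]]), 'opening': np.float64(0.011)}
eye [(0.57, array([205.1, 138.5]), array([ 0.5594, -0.184 ,  0.101 ]))]
eye_seat [(0.56, array([214. , 136.4]), array([ 0.5596, -0.184 ,  0.058 ]))]
bar_end_a [(0.79, array([256.9,  80.7]), array([ 0.6001, -0.1513,  0.1625]))]
module [(0.85, array([221.3, 136. ]), array([ 0.5588, -0.1857,  0.    ]))]
eye_flange [(0.76, array([213.9, 140.3]), array([ 0.5758, -0.1823,  0.1625]))]
```

View pics/w5.png

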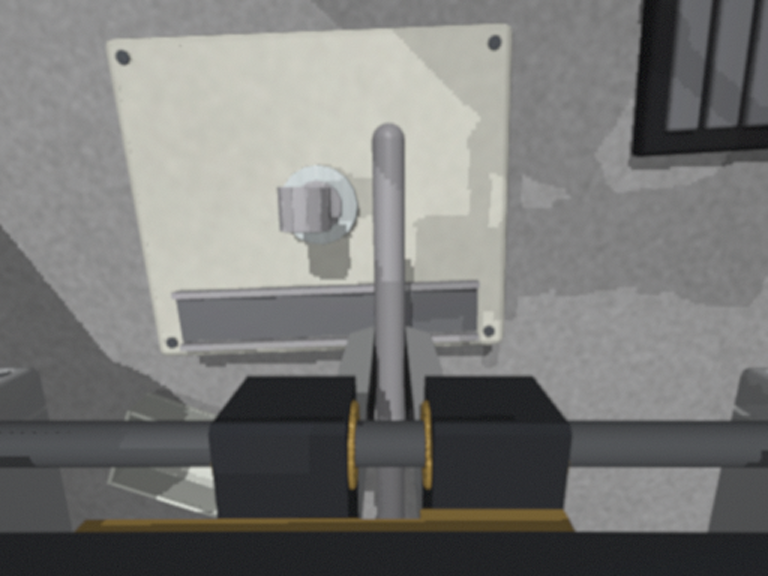

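```bash
python3 - <<'E'
from h import *
st=sense();s=snapshot("wrist");save(s,"w5c",(170,95,250,175),8)
o=outline_of("wrist","eye");print([(d["p"],d["extent"]) for d in o])
for i in range(3):
  for n in ["eye","eye_seat"]:
    print(n,[(round(d["p"],2),np.round(d["pixel"],1),onz(s,d["pixel"],{"eye":.101,"eye_seat":.058}[n],st).round(4)[0]) for d in spot_point("wrist",n)])
  s=snapshot("wrist")
E
```

```text
[(0.56, [208.3, 137.9, 41.0, 37.1])]
eye [(0.9, array([204.7, 140.5]), array([ 0.559 , -0.1865,  0.101 ]))]
eye_seat [(0.88, array([213. , 134.3]), array([ 0.5588, -0.1832,  0.058 ]))]
eye [(0.88, array([204.4, 138.3]), array([ 0.5589, -0.1849,  0.101 ]))]
eye_seat [(0.56, array([214.7, 135.8]), array([ 0.5603, -0.1846,  0.058 ]))]
eye [(0.62, array([206.1, 137.3]), array([ 0.5602, -0.1841,  0.101 ]))]
eye_seat []
```

View pics/w5c.png

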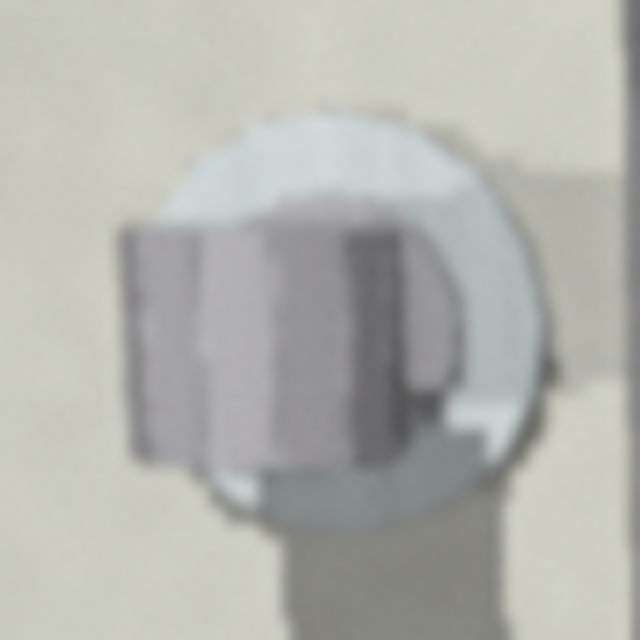

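```bash
cat >> h.py <<'E'
def eyemodel(c,yaw):
    u=np.array([np.cos(yaw),np.sin(yaw),0]);v=np.array([-u[1],u[0],0]);w=np.array([0,0,1.])
    th=np.linspace(0,2*np.pi,40)
    P=[]
    for r in(.013,.009):
        for e in(-.011,.011):
            P.append(c+e*u+r*(np.cos(th)[:,None]*v+np.sin(th)[:,None]*w))
    return P
def overlay(s,st,n,c,yaw,crop,k,bar=None):
    im=s["pixels"][crop[1]:crop[3],crop[0]:crop[2],::-1]
    im=cv2.resize(im,None,fx=k,fy=k,interpolation=cv2.INTER_CUBIC)
    L=eyemodel(np.array(c),yaw);col=[(0,0,255)]*2+[(0,160,0)]*2
    sc=np.array(c)*[1,1,0]+[0,0,.058];th=np.linspace(0,2*np.pi,50)
    L.append(sc+.024*np.c_[np.cos(th),np.sin(th),0*th]);col.append((255,0,0))
    for q,cc in zip(L,col):
        p=(proj(s,q,st)-np.array(crop[:2])+.5)*k-.5
        cv2.polylines(im,[np.round(p).astype(int)],False,cc,1)
    cv2.imwrite("pics/"+n+".png",im)
E
python3 - <<'E'
from h import *
st=sense();s=snapshot("wrist")
overlay(s,st,"ov5",[.5593,-.1847,.101],np.pi/2-.007,(170,95,250,175),8)
sc=snapshot("scene");overlay(sc,None,"ovs5",[.5593,-.1847,.101],np.pi/2-.007,(150,140,230,210),9)
E
```

```text
(no output)
```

View pics/ov5.png

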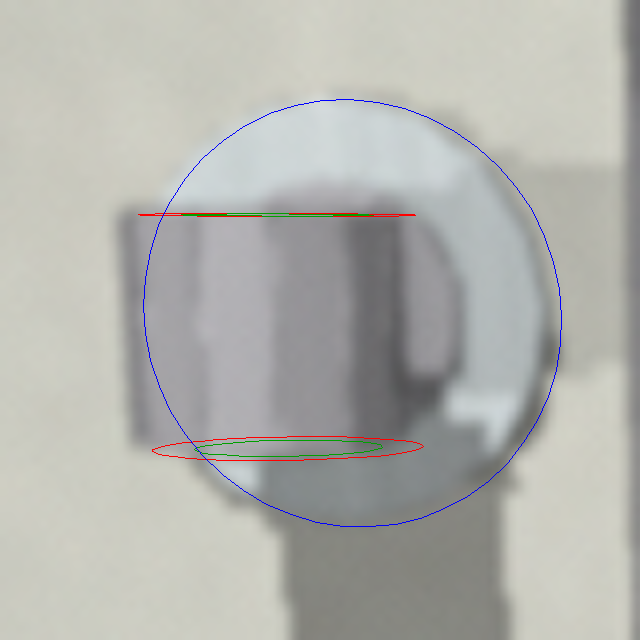

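View pics/ovs5.png

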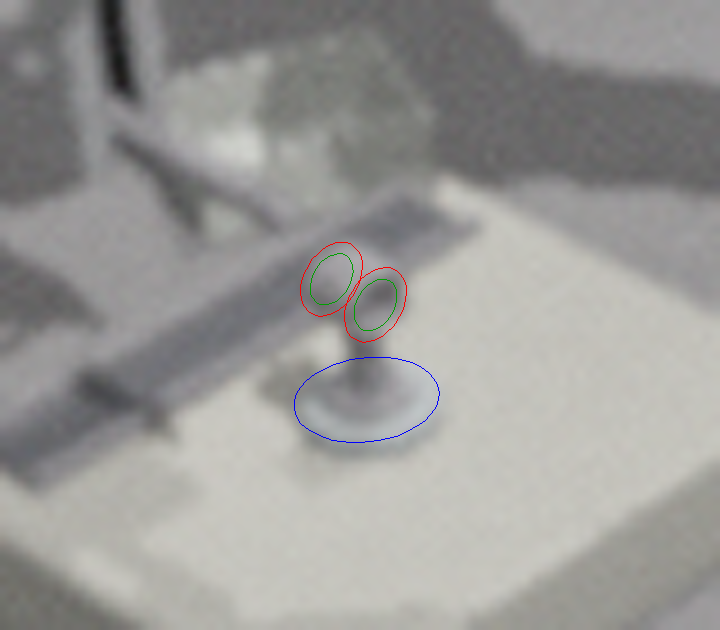

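>>> drive_tool(
  steps=[
    [[0.4,0,-0.1,0,0,0],[0.46,0.1,-0.34,0,0,0],[0.46,0.3,-0.34,0,0,0],[0.46,0.5,-0.34,0,0,0],[0.46,0.5,-0.34,0,0,0],[0.46,0.5,-0.34,0,0,0]],
  ],
)

```text
t: 12.88
ee_pos: [0.5604, -0.3009, 0.0851]
tcp_rot: [[-0.008, 0.005, 1.0], [-1.0, -0.004, -0.008], [0.004, -1.0, 0.005]]
force: [-0.1, -0.3, -1.5]
opening: 0.0109
```

```bash
python3 - <<'E'
from h import *
st=sense();s=snapshot("wrist");save(s,"w6",k=1.5);save(s,"w6c",(206,0,306,120),6)
print({k:np.round(v,4) for k,v in st.items() if k in("t","ee_pos","tcp_rot","joints","opening")})
z=st["ee_pos"][2]+.0188
for n in ["eye","eye_seat","bar_end_a"]:
  print(n,[(round(d["p"],2),np.round(d["pixel"],1),onz(s,d["pixel"],{"eye":.101,"eye_seat":.058,"module":0}.get(n,z),st).round(4)[0]) for d in spot_point("wrist",n)])
s=snapshot("scene");save(s,"s6",(140,130,240,210),7)
E
```

```text
{'t': np.float64(12.875), 'joints': array([-6.0160e-01,  4.4580e-01,  1.5523e+00, -9.0000e-04,  1.1369e+00,
       -5.9340e-01]), 'ee_pos': array([ 0.5604, -0.3009,  0.0851]), 'tcp_rot': array([[-0.0079,  0.0049,  1.    ],
       [-1.    , -0.0043, -0.0079],
       [ 0.0043, -1.    ,  0.005 ]]), 'opening': np.float64(0.0109)}
eye [(0.77, array([256.5,  28.9]), array([ 0.5597, -0.1836,  0.101 ])), (0.71, array([251.6,  51. ]), array([ 0.557 , -0.1941,  0.101 ]))]
eye_seat [(0.85, array([253.7,  52.1]), array([ 0.5575, -0.1848,  0.058 ]))]
bar_end_a [(0.63, array([255.9,  80.7]), array([ 0.5591, -0.2092,  0.1039]))]
```

View pics/w6c.png

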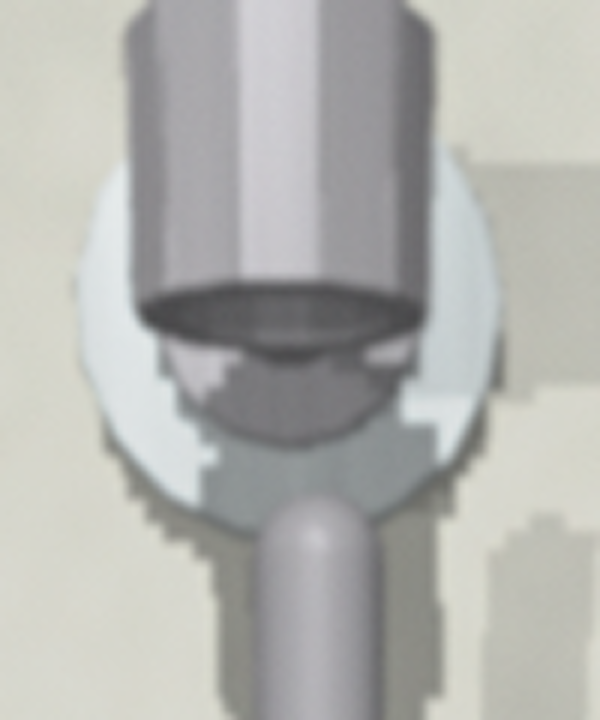

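View pics/s6.png

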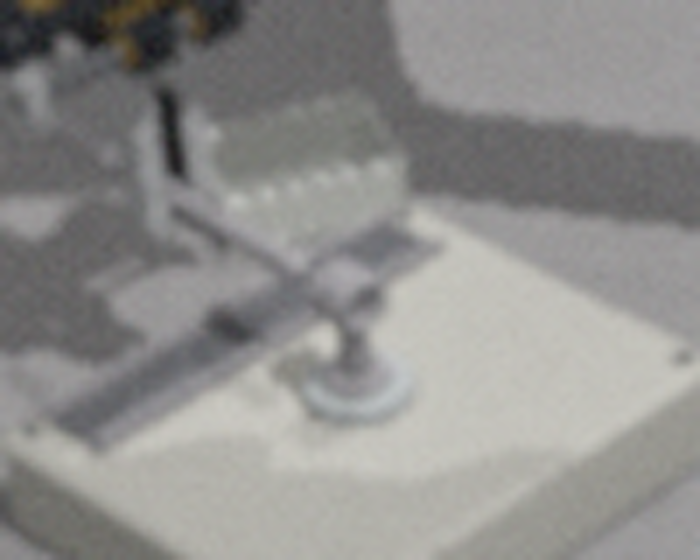

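>>> drive_tool(
  steps=[
    [[0,0.024,-0.024,0,0,0],[0,0.024,-0.024,0,0,0],[0,0.024,-0.024,0,0,0]],
  ],
)

```text
t: 13.5
ee_pos: [0.5573, -0.3008, 0.0823]
tcp_rot: [[-0.008, 0.005, 1.0], [-1.0, -0.004, -0.008], [0.004, -1.0, 0.005]]
force: [-0.3, -0.2, -1.5]
opening: 0.0106
```

```bash
python3 - <<'E'
from h import *
st=sense();s=snapshot("wrist");save(s,"w7c",(206,0,306,120),6)
print({k:np.round(v,4) for k,v in st.items() if k in("t","ee_pos","tcp_rot","force","ft_torque")})
E
```

```text
{'t': np.float64(13.5), 'ee_pos': array([ 0.5573, -0.3008,  0.0823]), 'tcp_rot': array([[-0.0079,  0.0052,  1.    ],
       [-1.    , -0.0045, -0.0078],
       [ 0.0044, -1.    ,  0.0052]]), 'force': array([-0.296 , -0.2157, -1.5415]), 'ft_torque': array([-0.0525,  0.077 , -0.0026])}
```

View pics/w7c.png

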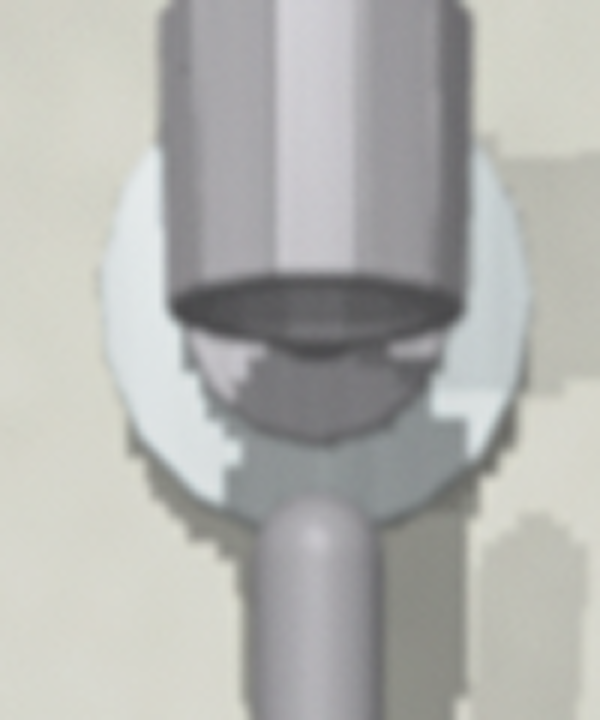

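>>> drive_tool(
  steps=[
    [[-0.08,0,0,0,0,0],[-0.16,0,0,0,0,0],[-0.22,0,0,0,0,0],[-0.22,0,0,0,0,0]],
  ],
)

```text
t: 14.05
ee_pos: [0.5576, -0.2734, 0.0823]
tcp_rot: [[-0.007, 0.005, 1.0], [-1.0, -0.004, -0.007], [0.004, -1.0, 0.005]]
force: [-1.1, 0.0, -1.7]
opening: 0.0106
```

```bash
python3 - <<'E'
from h import *
st=sense();s=snapshot("wrist");save(s,"w8c",(206,0,306,120),6)
print({k:np.round(v,4) for k,v in st.items() if k in("t","ee_pos","tcp_rot","force","ft_torque")})
E
```

```text
{'t': np.float64(14.05), 'ee_pos': array([ 0.5576, -0.2734,  0.0823]), 'tcp_rot': array([[-0.0067,  0.0051,  1.    ],
       [-1.    , -0.0044, -0.0067],
       [ 0.0044, -1.    ,  0.0051]]), 'force': array([-1.0981,  0.0449, -1.7415]), 'ft_torque': array([-0.0216,  0.0401, -0.037 ])}
```

View pics/w8c.png

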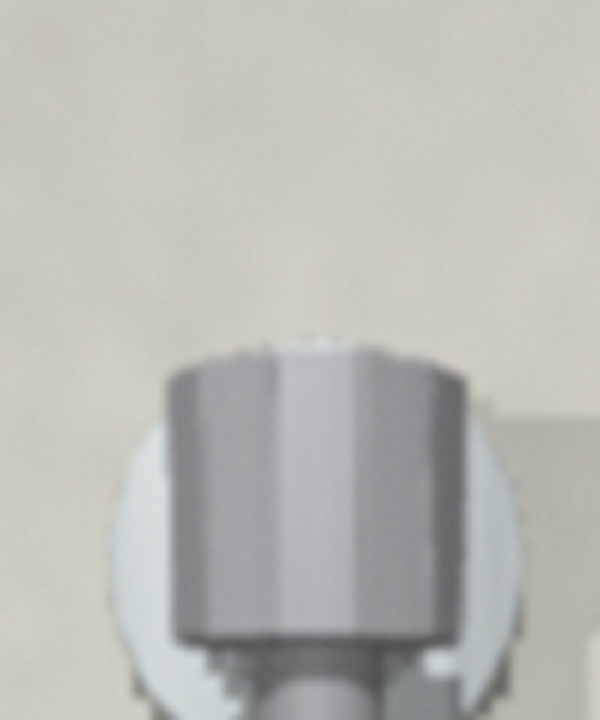

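>>> drive_tool(
  steps=[
    [[-0.1,0,0,0,0,0],[-0.2,0,0,0,0,0],[-0.29,0,0,0,0,0],[-0.29,0,0,0,0,0]],
  ],
)

```text
t: 14.6
ee_pos: [0.5579, -0.238, 0.0822]
tcp_rot: [[-0.006, 0.005, 1.0], [-1.0, -0.005, -0.006], [0.005, -1.0, 0.005]]
force: [-0.3, -0.2, -2.1]
opening: 0.011
```

```bash
python3 - <<'E'
from h import *
st=sense();s=snapshot("wrist");save(s,"w9c",(186,50,326,190),5)
print({k:np.round(v,4) for k,v in st.items() if k in("t","ee_pos","tcp_rot","force","ft_torque")})
print(onz(s,[d["pixel"] for d in spot_point("wrist","bar_end_a")],.101,st))
print(onz(s,[d["pixel"] for d in spot_point("wrist","eye")],.101,st))
s=snapshot("scene");save(s,"s9",(140,130,240,210),7)
E
```

```text
{'t': np.float64(14.6), 'ee_pos': array([ 0.5579, -0.238 ,  0.0822]), 'tcp_rot': array([[-0.0057,  0.0051,  1.    ],
       [-1.    , -0.0046, -0.0057],
       [ 0.0045, -1.    ,  0.0051]]), 'force': array([-0.3003, -0.2244, -2.0809]), 'ft_torque': array([-0.0792,  0.0835,  0.0133])}
[[ 0.55700666 -0.14737179  0.101     ]]
[[ 0.55740749 -0.1853966   0.101     ]]
```

View pics/w9c.png

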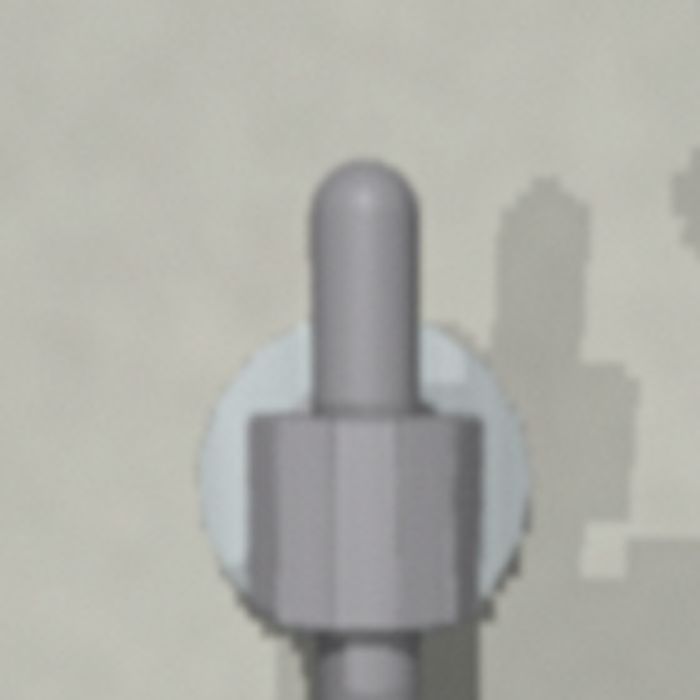

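View pics/s9.png

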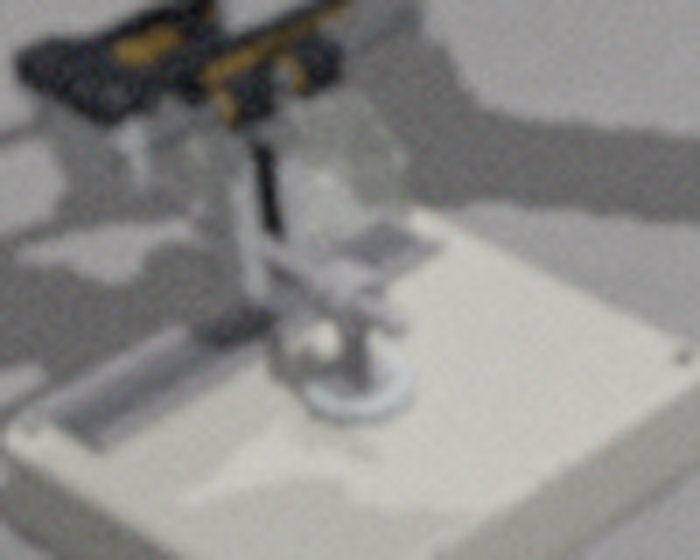

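The bar is through the eye (tip 38 mm beyond the eye centre, no contact felt). Next I'll swing it clockwise about the screw axis, at about 52 mm radius, through the free play first.

>>> drive_tool(
  steps=[
    [[-0.001,0,-0.03,0,0.045,0],[-0.004,0,-0.061,0,0.089,0],[-0.01,0,-0.091,0,0.134,0],[-0.017,0,-0.121,0,0.178,0],[-0.017,0,-0.121,0,0.178,0]],
  ],
)

```text
t: 15.42
ee_pos: [0.5429, -0.2375, 0.082]
tcp_rot: [[-0.282, 0.004, 0.959], [-0.959, -0.005, -0.282], [0.003, -1.0, 0.006]]
force: [-0.7, 1.3, -1.8]
opening: 0.0107
```

```bash
cat >> h.py <<'E'
C0=np.array([.5579,-.238])+.0525*np.array([.0057,1.0])
def rep(st=None):
    st=st or sense();p=np.array(st["ee_pos"]);R=np.array(st["tcp_rot"]);x=R[:,0]
    yaw=np.arctan2(x[1],x[0]);d=p[:2]-C0;F=np.array(st["force"]);T=np.array(st["ft_torque"])
    print("t",round(st["t"],2),"yaw",round(yaw,4),"turned",round(-(yaw+1.5765),4),"pos",p.round(4),"r",np.hypot(*d).round(4),"direrr",round(((np.arctan2(d[1],d[0])-yaw+np.pi)%(2*np.pi))-np.pi,4),"F",F.round(2),"T",T.round(3),"rxF+Tz",round(d[0]*F[1]-d[1]*F[0]+T[2],3),"tilt",R[2].round(4))
E
python3 -c "
from h import *
rep();s=snapshot('wrist');save(s,'w10c',(186,50,326,190),5)"
```

```text
t 15.43 yaw -1.857 turned 0.2805 pos [ 0.5429 -0.2375  0.082 ] r 0.0542 direrr -0.0005 F [-0.69  1.3  -1.79] T [-0.014  0.31   0.089] rxF+Tz 0.033 tilt [ 0.0034 -1.      0.0056]
```

View pics/w10c.png

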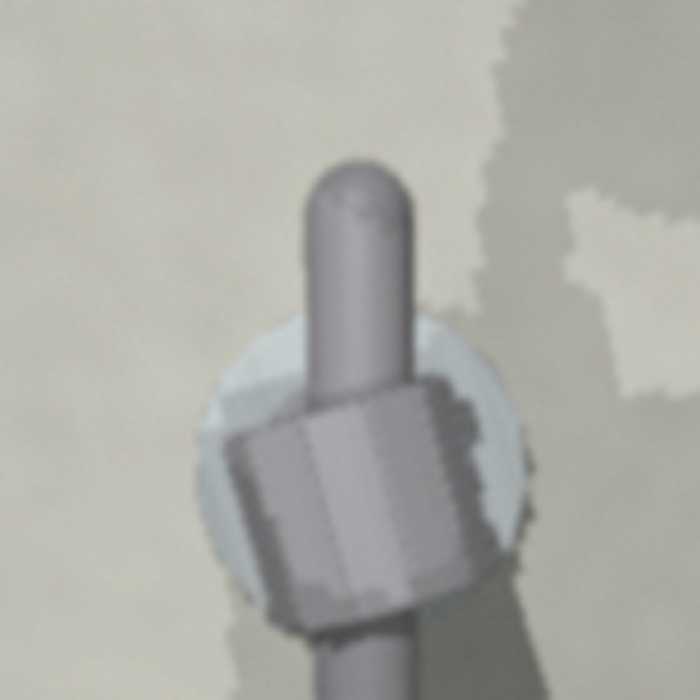

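>>> drive_tool(
  steps=[
    [[-0.005,0,-0.022,0,0.032,0],[-0.01,0,-0.045,0,0.064,0],[-0.016,0,-0.067,0,0.0955,0],[-0.016,0,-0.067,0,0.0955,0]],
  ],
)

```text
t: 15.98
ee_pos: [0.5354, -0.2343, 0.082]
tcp_rot: [[-0.42, 0.004, 0.907], [-0.907, -0.006, -0.42], [0.004, -1.0, 0.006]]
force: [-1.6, -2.4, -1.8]
opening: 0.011
```

```bash
python3 -c "
from h import *
rep()"
```

```text
t 15.97 yaw -2.0047 turned 0.4282 pos [ 0.5354 -0.2343  0.082 ] r 0.0539 direrr -0.0025 F [-1.56 -2.37 -1.79] T [-0.459  0.602  0.108] rxF+Tz 0.086 tilt [ 0.0043 -1.      0.006 ]
```

>>> drive_tool(
  steps=[
    [[-0.002,0,-0.022,0,0.032,0],[-0.004,0,-0.045,0,0.064,0],[-0.008,0,-0.067,0,0.0955,0],[-0.008,0,-0.067,0,0.0955,0]],
  ],
)

```text
t: 16.48
ee_pos: [0.5282, -0.2305, 0.0818]
tcp_rot: [[-0.55, 0.003, 0.835], [-0.835, -0.007, -0.55], [0.004, -1.0, 0.006]]
force: [-2.3, -1.1, -2.6]
opening: 0.0104
```

```bash
python3 -c "
from h import *
rep()"
```

```text
t 16.48 yaw -2.1528 turned 0.5763 pos [ 0.5282 -0.2305  0.0818] r 0.054 direrr -0.006 F [-2.32 -1.06 -2.63] T [-0.349  0.542  0.102] rxF+Tz 0.029 tilt [ 0.0042 -1.      0.0061]
```

>>> drive_tool(
  steps=[
    [[-0.001,0,-0.015,0,0.021,0],[-0.003,0,-0.03,0,0.042,0],[-0.003,0,-0.03,0,0.042,0]],
  ],
)

```text
t: 16.85
ee_pos: [0.5253, -0.2283, 0.0818]
tcp_rot: [[-0.604, 0.003, 0.797], [-0.797, -0.007, -0.604], [0.004, -1.0, 0.006]]
force: [-2.7, -2.6, -1.9]
opening: 0.0109
```

```bash
python3 -c "
from h import *
rep();s=snapshot('wrist');save(s,'w11c',(186,50,326,190),5)"
```

```text
t 16.85 yaw -2.2188 turned 0.6423 pos [ 0.5253 -0.2283  0.0818] r 0.054 direrr -0.0077 F [-2.71 -2.55 -1.92] T [-0.418  0.515  0.104] rxF+Tz 0.072 tilt [ 0.004  -1.      0.0064]
```

View pics/w11c.png

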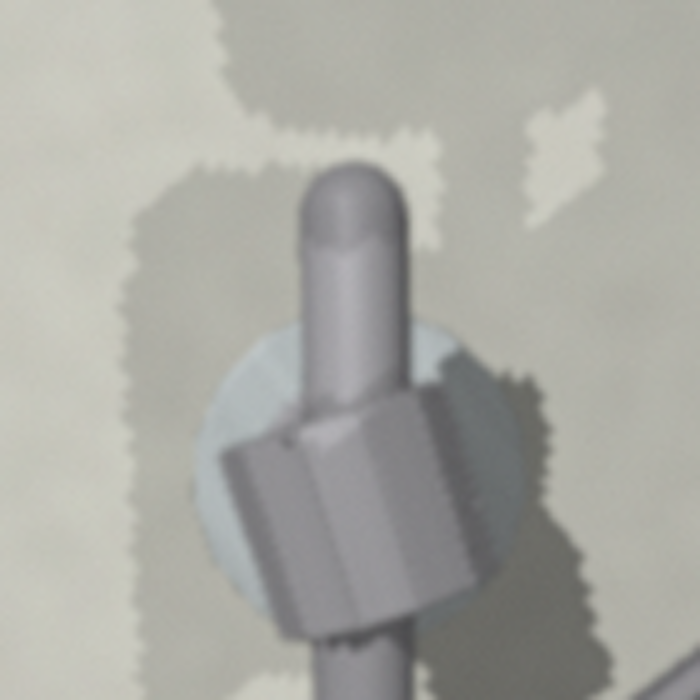

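>>> drive_tool(
  steps=[
    [[0,0,-0.011,0,0.016,0],[-0.001,0,-0.022,0,0.032,0],[-0.001,0,-0.022,0,0.032,0]],
  ],
)

```text
t: 17.27
ee_pos: [0.5232, -0.2265, 0.0818]
tcp_rot: [[-0.643, 0.003, 0.766], [-0.766, -0.007, -0.643], [0.004, -1.0, 0.007]]
force: [-2.9, -0.8, -2.6]
opening: 0.0107
```

```bash
python3 -c "
from h import *
rep()"
```

```text
t 17.27 yaw -2.2691 turned 0.6926 pos [ 0.5232 -0.2265  0.0818] r 0.0539 direrr -0.0081 F [-2.87 -0.8  -2.6 ] T [-0.304  0.5    0.133] rxF+Tz 0.043 tilt [ 0.0037 -1.      0.0066]
```

>>> drive_tool(
  steps=[
    [[0,0,-0.011,0,0.016,0],[-0.001,0,-0.022,0,0.032,0],[-0.001,0,-0.022,0,0.032,0]],
  ],
)

```text
t: 17.65
ee_pos: [0.5211, -0.2246, 0.0818]
tcp_rot: [[-0.681, 0.003, 0.732], [-0.732, -0.007, -0.681], [0.003, -1.0, 0.007]]
force: [-1.8, -1.9, -1.6]
opening: 0.0105
```

```bash
python3 -c "
from h import *
rep()"
```

```text
t 17.65 yaw -2.3196 turned 0.7431 pos [ 0.5211 -0.2246  0.0818] r 0.0539 direrr -0.0097 F [-1.82 -1.88 -1.59] T [-0.314  0.555  0.097] rxF+Tz 0.096 tilt [ 0.0034 -1.      0.0066]
```

>>> drive_tool(
  steps=[
    [[0,0,-0.011,0,0.016,0],[-0.001,0,-0.022,0,0.032,0],[-0.001,0,-0.022,0,0.032,0]],
  ],
)

```text
t: 18.02
ee_pos: [0.5192, -0.2226, 0.0818]
tcp_rot: [[-0.717, 0.003, 0.697], [-0.697, -0.007, -0.717], [0.003, -1.0, 0.007]]
force: [-2.3, -0.8, -2.2]
opening: 0.0106
```

```bash
python3 -c "
from h import *
rep()"
```

```text
t 18.02 yaw -2.3702 turned 0.7937 pos [ 0.5192 -0.2226  0.0818] r 0.0538 direrr -0.0103 F [-2.34 -0.83 -2.16] T [-0.25   0.614  0.084] rxF+Tz 0.029 tilt [ 0.003  -1.      0.0068]
```

>>> drive_tool(
  steps=[
    [[0,0,-0.011,0,0.016,0],[-0.001,0,-0.022,0,0.032,0],[-0.001,0,-0.022,0,0.032,0]],
  ],
)

```text
t: 18.4
ee_pos: [0.5174, -0.2205, 0.0818]
tcp_rot: [[-0.751, 0.003, 0.66], [-0.66, -0.007, -0.751], [0.003, -1.0, 0.007]]
force: [-2.7, -1.1, -1.2]
opening: 0.011
```

```bash
python3 -c "
from h import *
rep()"
```

```text
t 18.4 yaw -2.4208 turned 0.8443 pos [ 0.5174 -0.2205  0.0818] r 0.0538 direrr -0.0115 F [-2.7  -1.09 -1.19] T [-0.342  0.601  0.084] rxF+Tz 0.035 tilt [ 0.0026 -1.      0.0068]
```

>>> drive_tool(
  steps=[
    [[0,0,-0.011,0,0.016,0],[-0.001,0,-0.022,0,0.032,0],[-0.001,0,-0.022,0,0.032,0]],
  ],
)

```text
t: 18.77
ee_pos: [0.5157, -0.2183, 0.0817]
tcp_rot: [[-0.784, 0.003, 0.621], [-0.621, -0.007, -0.784], [0.002, -1.0, 0.007]]
force: [-3.2, -1.7, -2.7]
opening: 0.0104
```

```bash
python3 -c "
from h import *
rep()"
```

```text
t 18.77 yaw -2.4714 turned 0.8949 pos [ 0.5157 -0.2183  0.0817] r 0.0537 direrr -0.0131 F [-3.16 -1.75 -2.67] T [-0.281  0.65   0.207] rxF+Tz 0.177 tilt [ 0.0021 -1.      0.0068]
```

>>> drive_tool(
  steps=[
    [[0,0,-0.011,0,0.016,0],[-0.001,0,-0.022,0,0.032,0],[-0.001,0,-0.022,0,0.032,0]],
  ],
)

```text
t: 19.15
ee_pos: [0.514, -0.2161, 0.0817]
tcp_rot: [[-0.814, 0.002, 0.581], [-0.581, -0.007, -0.814], [0.002, -1.0, 0.007]]
force: [-3.0, -1.7, -2.7]
opening: 0.0109
```

```bash
python3 -c "
from h import *
rep();s=snapshot('wrist');save(s,'w12c',(186,50,326,190),5)"
```

```text
t 19.15 yaw -2.5219 turned 0.9454 pos [ 0.514  -0.2161  0.0817] r 0.0537 direrr -0.0142 F [-2.95 -1.72 -2.7 ] T [-0.308  0.632  0.118] rxF+Tz 0.104 tilt [ 0.0019 -1.      0.0068]
```

View pics/w12c.png

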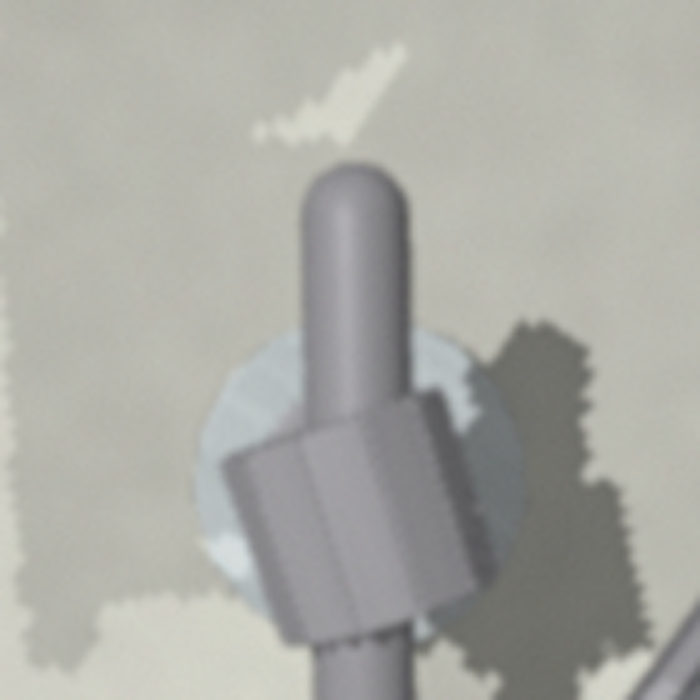

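>>> drive_tool(
  steps=[
    [[0,0,-0.01,0,0.016,0],[0,0,-0.02,0,0.032,0],[0,0,-0.02,0,0.032,0]],
  ],
)

```text
t: 19.58
ee_pos: [0.5126, -0.2139, 0.0817]
tcp_rot: [[-0.842, 0.002, 0.539], [-0.539, -0.006, -0.842], [0.001, -1.0, 0.007]]
force: [-3.2, -0.3, -2.0]
opening: 0.0107
```

```bash
python3 -c "
from h import *
rep()"
```

```text
t 19.57 yaw -2.5722 turned 0.9957 pos [ 0.5126 -0.2139  0.0817] r 0.0537 direrr -0.0128 F [-3.16 -0.26 -1.97] T [-0.125  0.607  0.181] rxF+Tz 0.103 tilt [ 0.0013 -1.      0.0066]
```

>>> drive_tool(
  steps=[
    [[0,0,-0.01,0,0.016,0],[0,0,-0.02,0,0.032,0],[0,0,-0.02,0,0.032,0]],
  ],
)

```text
t: 19.95
ee_pos: [0.5112, -0.2116, 0.0816]
tcp_rot: [[-0.868, 0.002, 0.496], [-0.496, -0.006, -0.868], [0.001, -1.0, 0.006]]
force: [-3.7, -0.5, -2.3]
opening: 0.0107
```

```bash
python3 -c "
from h import *
rep()"
```

```text
t 19.95 yaw -2.6228 turned 1.0463 pos [ 0.5112 -0.2116  0.0816] r 0.0538 direrr -0.012 F [-3.65 -0.47 -2.29] T [-0.087  0.672  0.091] rxF+Tz 0.018 tilt [ 0.001  -1.      0.0063]
```

>>> drive_tool(
  steps=[
    [[0,0,-0.01,0,0.016,0],[0,0,-0.02,0,0.032,0],[0,0,-0.02,0,0.032,0]],
  ],
)

```text
t: 20.32
ee_pos: [0.5099, -0.2093, 0.0816]
tcp_rot: [[-0.892, 0.002, 0.451], [-0.451, -0.006, -0.892], [0.001, -1.0, 0.006]]
force: [-2.8, -0.3, -2.2]
opening: 0.0108
```

```bash
python3 -c "
from h import *
rep()"
```

```text
t 20.32 yaw -2.6734 turned 1.0969 pos [ 0.5099 -0.2093  0.0816] r 0.0539 direrr -0.0102 F [-2.75 -0.26 -2.19] T [0.046 0.693 0.116] rxF+Tz 0.063 tilt [ 7.e-04 -1.e+00  6.e-03]
```

>>> drive_tool(
  steps=[
    [[0,0,-0.01,0,0.016,0],[-0.001,0,-0.021,0,0.032,0],[-0.001,0,-0.021,0,0.032,0]],
  ],
)

```text
t: 20.7
ee_pos: [0.5087, -0.2069, 0.0815]
tcp_rot: [[-0.914, 0.002, 0.406], [-0.406, -0.006, -0.914], [0.001, -1.0, 0.006]]
force: [-2.8, -1.0, -2.0]
opening: 0.0105
```

```bash
python3 -c "
from h import *
rep()"
```

```text
t 20.7 yaw -2.7238 turned 1.1473 pos [ 0.5087 -0.2069  0.0815] r 0.0539 direrr -0.0096 F [-2.85 -1.03 -2.04] T [-0.01   0.781  0.169] rxF+Tz 0.16 tilt [ 7.0e-04 -1.0e+00  5.9e-03]
```

>>> drive_tool(
  steps=[
    [[0,0,-0.01,0,0.016,0],[-0.001,0,-0.021,0,0.032,0],[-0.001,0,-0.021,0,0.032,0]],
  ],
)

```text
t: 21.08
ee_pos: [0.5076, -0.2044, 0.0815]
tcp_rot: [[-0.933, 0.002, 0.359], [-0.359, -0.006, -0.933], [0.001, -1.0, 0.006]]
force: [-3.6, 0.5, -2.2]
opening: 0.0111
```

```bash
python3 -c "
from h import *
rep()"
```

```text
t 21.07 yaw -2.7743 turned 1.1978 pos [ 0.5076 -0.2044  0.0815] r 0.054 direrr -0.009 F [-3.56  0.47 -2.2 ] T [0.078 0.84  0.149] rxF+Tz 0.058 tilt [ 5.0e-04 -1.0e+00  5.8e-03]
```

>>> drive_tool(
  steps=[
    [[0,0,-0.01,0,0.016,0],[-0.001,0,-0.021,0,0.032,0],[-0.001,0,-0.021,0,0.032,0]],
  ],
)

```text
t: 21.45
ee_pos: [0.5067, -0.202, 0.0815]
tcp_rot: [[-0.95, 0.001, 0.312], [-0.312, -0.006, -0.95], [0.001, -1.0, 0.006]]
force: [-4.0, 0.8, -2.0]
opening: 0.0108
```

```bash
python3 -c "
from h import *
rep()"
```

```text
t 21.45 yaw -2.8246 turned 1.2481 pos [ 0.5067 -0.202   0.0815] r 0.0541 direrr -0.0068 F [-4.02  0.84 -1.99] T [0.009 0.843 0.183] rxF+Tz 0.073 tilt [ 5.0e-04 -1.0e+00  5.9e-03]
```

>>> drive_tool(
  steps=[
    [[0,0,-0.01,0,0.016,0],[-0.001,0,-0.021,0,0.032,0],[-0.001,0,-0.021,0,0.032,0]],
  ],
)

```text
t: 21.82
ee_pos: [0.5061, -0.2003, 0.0816]
tcp_rot: [[-0.965, 0.002, 0.264], [-0.264, -0.007, -0.965], [0.0, -1.0, 0.008]]
force: [-3.4, -3.7, -2.9]
opening: 0.011
```

```bash
python3 -c "
from h import *
rep()"
```

```text
t 21.82 yaw -2.8747 turned 1.2982 pos [ 0.5061 -0.2003  0.0816] r 0.0541 direrr 0.0109 F [-3.36 -3.74 -2.89] T [-0.567  0.88   0.272] rxF+Tz 0.417 tilt [ 4.0e-04 -1.0e+00  7.5e-03]
```

>>> drive_tool(
  steps=[
    [[0,0,-0.01,0,0.016,0],[-0.001,0,-0.021,0,0.032,0],[-0.001,0,-0.021,0,0.032,0]],
  ],
)

```text
t: 22.2
ee_pos: [0.5058, -0.1992, 0.0817]
tcp_rot: [[-0.977, 0.002, 0.215], [-0.215, -0.01, -0.977], [0.0, -1.0, 0.01]]
force: [-4.2, -4.4, -3.5]
opening: 0.011
```

```bash
python3 -c "
from h import *
rep();s=snapshot('wrist');save(s,'w13c',(186,50,326,190),5)"
```

```text
t 22.2 yaw -2.9247 turned 1.3482 pos [ 0.5058 -0.1992  0.0817] r 0.0542 direrr 0.0384 F [-4.22 -4.42 -3.49] T [-0.922  0.873  0.495] rxF+Tz 0.669 tilt [ 2.000e-04 -9.999e-01  1.020e-02]
```

View pics/w13c.png

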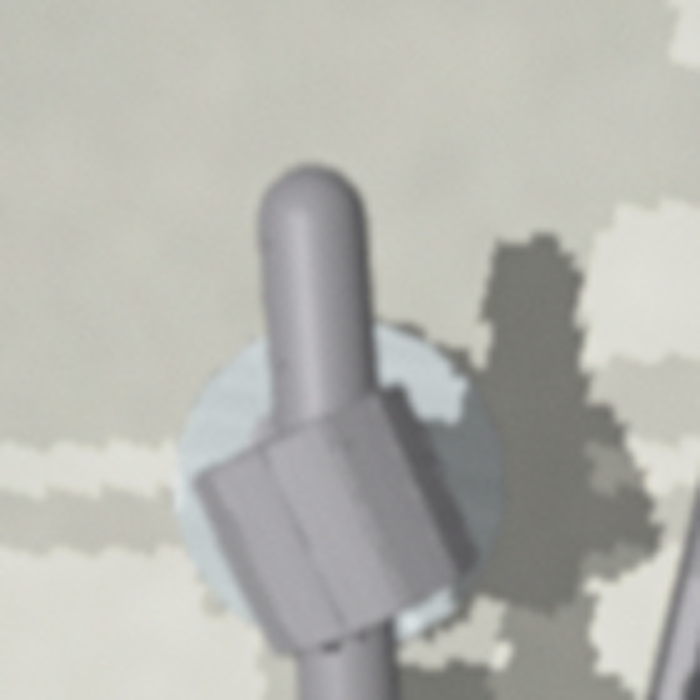

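Moment climbed from the 0.08 drag to about 0.67 N m while the eye stopped following, so it's firm. I'll back off to relieve it.

>>> drive_tool(
  steps=[
    [[0,0,0.015,0,-0.03,0],[-0.002,0,0.04,0,-0.064,0],[-0.004,0,0.08,0,-0.127,0],[-0.004,0,0.08,0,-0.127,0]],
  ],
)

```text
t: 22.75
ee_pos: [0.5094, -0.2074, 0.082]
tcp_rot: [[-0.916, 0.004, 0.401], [-0.401, -0.008, -0.916], [-0.001, -1.0, 0.009]]
force: [-0.5, 1.4, -2.0]
opening: 0.011
```

```bash
python3 -c "
from h import *
rep();s=snapshot('wrist');save(s,'w14c',(186,50,326,190),5)"
```

```text
t 22.75 yaw -2.7285 turned 1.152 pos [ 0.5094 -0.2074  0.082 ] r 0.0535 direrr 0.0087 F [-0.54  1.45 -1.98] T [0.293 0.261 0.119] rxF+Tz 0.037 tilt [-7.0e-04 -1.0e+00  8.7e-03]
```

View pics/w14c.png

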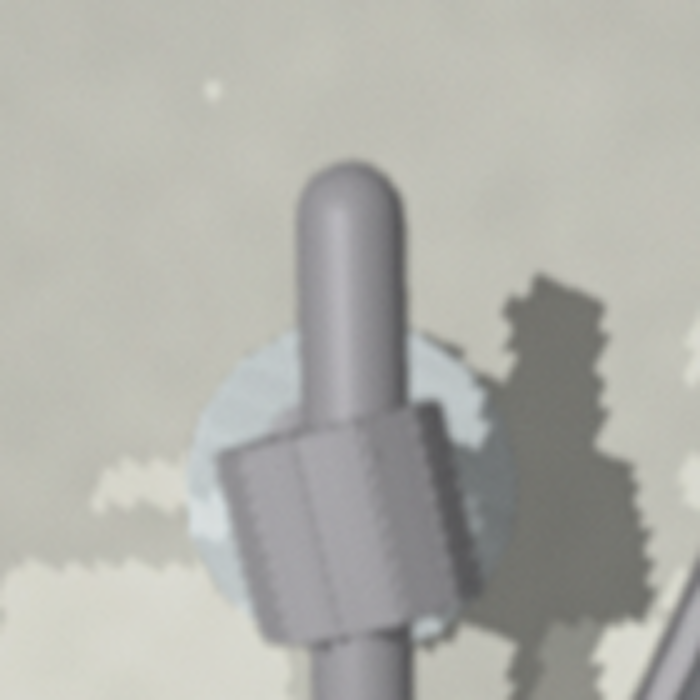

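>>> drive_tool(
  steps=[
    [[-0.002,0,0.04,0,-0.057,0],[-0.007,0,0.08,0,-0.115,0],[-0.007,0,0.08,0,-0.115,0]],
  ],
)

```text
t: 23.18
ee_pos: [0.5151, -0.2159, 0.0824]
tcp_rot: [[-0.831, 0.006, 0.557], [-0.557, -0.008, -0.831], [-0.001, -1.0, 0.01]]
force: [0.5, 0.4, -2.4]
opening: 0.011
```

```bash
python3 -c "
from h import *
rep();s=snapshot('wrist');save(s,'w15c',(186,50,326,190),5)"
```

```text
t 23.18 yaw -2.5512 turned 0.9747 pos [ 0.5151 -0.2159  0.0824] r 0.0527 direrr 0.0238 F [ 0.46  0.4  -2.38] T [0.012 0.172 0.053] rxF+Tz 0.049 tilt [-8.000e-04 -9.999e-01  1.030e-02]
```

View pics/w15c.png

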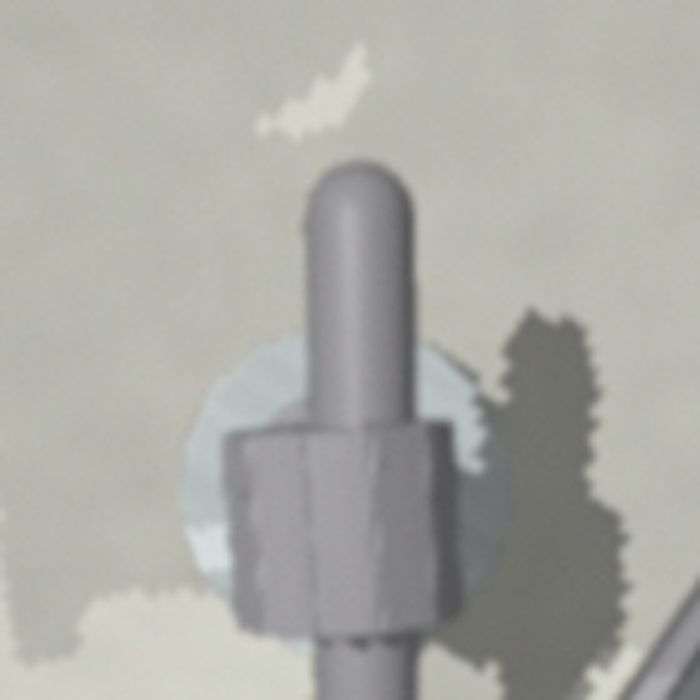

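>>> drive_tool(
  steps=[
    [[0,0,-0.013,0,0,0],[0.1,0,-0.013,0,0,0],[0.25,0,-0.013,0,0,0],[0.4,0,-0.013,0,0,0],[0.56,0,-0.013,0,0,0],[0.56,0,-0.013,0,0,0]],
  ],
)

```text
t: 23.98
ee_pos: [0.4567, -0.2529, 0.0824]
tcp_rot: [[-0.832, 0.006, 0.554], [-0.554, -0.008, -0.832], [-0.0, -1.0, 0.01]]
force: [0.1, 0.1, -1.2]
opening: 0.0106
```

```bash
python3 -c "
from h import *
rep();s=snapshot('wrist');save(s,'w16c',(156,0,356,160),4)"
```

```text
t 23.98 yaw -2.5539 turned 0.9774 pos [ 0.4567 -0.2529  0.0824] r 0.1218 direrr -0.0016 F [ 0.07  0.08 -1.25] T [-0.04   0.116  0.011] rxF+Tz 0.008 tilt [-3.000e-04 -9.999e-01  1.000e-02]
```

View pics/w16c.png

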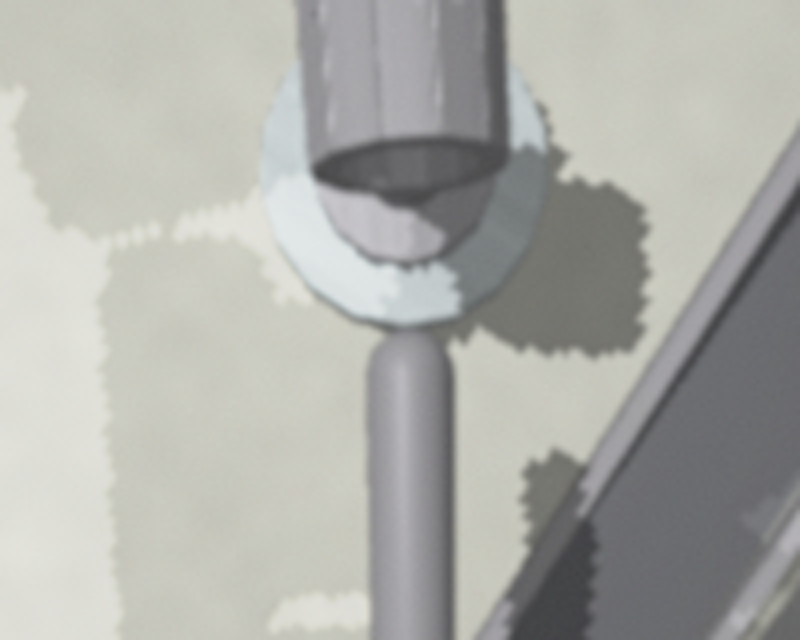

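>>> drive_tool(
  steps=[
    [[0,-0.3,0,0,0,0],[0,-0.7,0,0,-0.05,0],[0,-0.7,0,0,-0.17,0],[0,-0.7,0,0,-0.28,0],[0,-0.7,0,0,-0.39,0],[0,-0.7,0,0,-0.5,0],[0,-0.7,0,0,-0.61,0],[0,-0.7,0,0,-0.72,0],[0,-0.7,0,0,-0.83,0],[0,-0.7,0,0,-0.94,0],[0,-0.7,0,0,-0.94,0]],
  ],
)

```text
t: 25.4
ee_pos: [0.4575, -0.2517, 0.1665]
tcp_rot: [[0.473, 0.007, 0.881], [-0.881, -0.008, 0.473], [0.01, -1.0, 0.002]]
force: [-1.1, -0.4, -1.6]
opening: 0.0109
```

```bash
cat >> h.py <<'E'
from scipy.spatial.transform import Rotation as Ro
def plan(P,yaw):
    st=sense();R=np.array(st["tcp_rot"]);p=np.array(st["ee_pos"])
    Rt=np.array([[np.cos(yaw),0,-np.sin(yaw)],[np.sin(yaw),0,np.cos(yaw)],[0,-1,0]])
    print("t",st["t"],"p",p.round(4),"shift",(R.T@(np.array(P)-p)/.12).round(3),"turn",(Ro.from_matrix(R.T@Rt).as_rotvec()/(np.pi/2)).round(4))
E
python3 -c "
from h import *
plan([.5413,.244,.16],-.3694);s=snapshot('wrist');save(s,'w17',k=1.5);save(snapshot('scene'),'s17',(100,100,300,250),4)"
```

```text
t 25.4 p [ 0.4575 -0.2517  0.1665] shift [-3.31   0.026  2.567] turn [ 0.0009 -0.4514  0.0069]
```

View pics/w17.png

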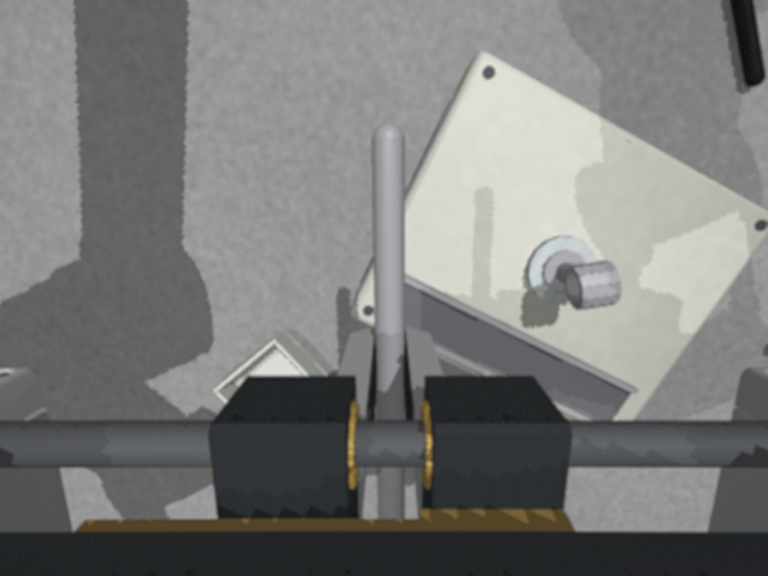

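>>> drive_tool(
  steps=[
    [[-0.3,0,0.2,0,-0.1,0.002],[-0.6,0,0.45,0,-0.21,0.004],[-0.9,0,0.7,0,-0.32,0.007],[-1,0,0.775,0,-0.43,0.007],[-1,0,0.775,0,-0.451,0.007],[-1,0,0.775,0,-0.451,0.007]],
  ],
)

```text
t: 26.25
ee_pos: [0.4828, -0.1026, 0.1655]
tcp_rot: [[0.931, -0.001, 0.365], [-0.365, -0.001, 0.931], [-0.0, -1.0, -0.002]]
force: [0.0, -0.3, -1.6]
opening: 0.0105
```

```bash
python3 -c "
from h import *
plan([.5413,.244,.16],-.3694)"
```

```text
t 26.25 p [ 0.4828 -0.1026  0.1655] shift [-0.601  0.041  2.867] turn [ 0.0011 -0.0027 -0.0002]
```

>>> drive_tool(
  steps=[
    [[-0.1,0,0.5,0,0,0],[-0.2,0,1,0,0,0],[-0.2,0,1,0,0,0]],
  ],
)

```text
t: 26.62
ee_pos: [0.5048, 0.0204, 0.1653]
tcp_rot: [[0.932, -0.001, 0.363], [-0.363, -0.0, 0.932], [-0.001, -1.0, -0.001]]
force: [0.1, -0.3, -1.3]
opening: 0.0106
```

>>> drive_tool(
  steps=[
    [[-0.1,0,0.5,0,0,0],[-0.2,0,1,0,0,0],[-0.2,0,1,0,0,0]],
  ],
)

```text
t: 27.0
ee_pos: [0.527, 0.1426, 0.165]
tcp_rot: [[0.932, -0.0, 0.362], [-0.362, 0.0, 0.932], [-0.0, -1.0, 0.0]]
force: [-0.3, -0.2, -1.4]
opening: 0.0107
```

```bash
python3 -c "
from h import *
plan([.5413,.244,.16],-.3694)"
```

```text
t 27.0 p [0.527  0.1426 0.165 ] shift [-0.195  0.042  0.831] turn [-0.0002 -0.0007 -0.0001]
```

>>> drive_tool(
  steps=[
    [[-0.1,0,0.5,0,0,0],[-0.195,0,0.831,0,0,0],[-0.195,0.3,0.831,0,0,0],[-0.195,0.65,0.831,0,0,0],[-0.195,0.65,0.831,0,0,0],[-0.195,0.65,0.831,0,0,0]],
  ],
)

```text
t: 27.75
ee_pos: [0.5428, 0.2427, 0.0883]
tcp_rot: [[0.931, 0.002, 0.364], [-0.364, 0.0, 0.931], [0.002, -1.0, 0.001]]
force: [0.3, -0.4, -1.2]
opening: 0.0103
```

```bash
python3 -c "
from h import *
plan([.5413,.244,.0242],-.3694);st=sense();s=snapshot('wrist');save(s,'w18',k=1.5)
print([(d['p'],d['pixel']) for d in spot_point('wrist','bar_end_a')])"
```

```text
t 27.75 p [0.5428 0.2427 0.0883] shift [-0.016  0.534  0.005] turn [-0.0006 -0.0022  0.001 ]
[(0.93, [260.3, 81.6]), (0.85, [79.8, 349.9]), (0.72, [117.0, 199.3])]
```

View pics/w18.png

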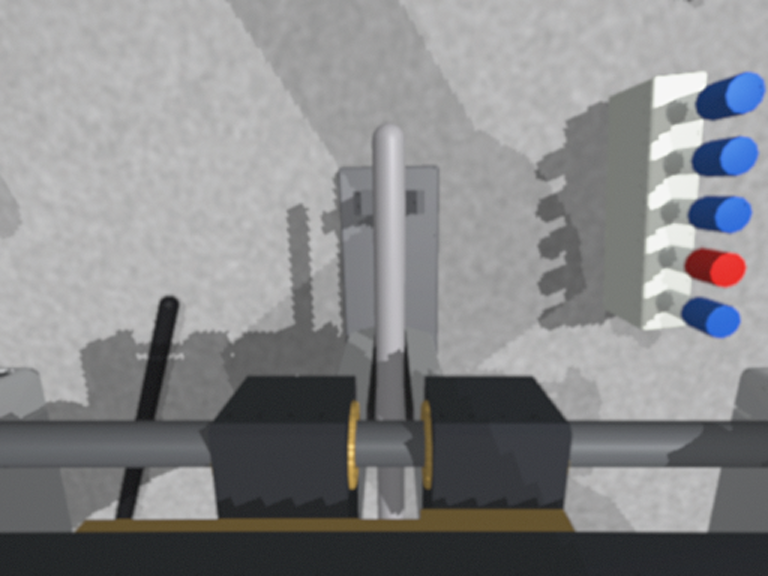

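>>> drive_tool(
  steps=[
    [[-0.016,0.2,0.005,0,-0.002,0],[-0.016,0.38,0.005,0,-0.002,0],[-0.016,0.48,0.005,0,-0.002,0],[-0.016,0.535,0.005,0,-0.002,0],[-0.016,0.535,0.005,0,-0.002,0]],
  ],
)

```text
t: 28.48
ee_pos: [0.5422, 0.2449, 0.0253]
tcp_rot: [[0.933, 0.004, 0.361], [-0.361, 0.001, 0.933], [0.003, -1.0, 0.003]]
force: [0.8, 0.4, -1.9]
opening: 0.0106
```

```bash
python3 -c "
from h import *
rep();plan([.5413,.244,.0238],-.3694);st=sense();s=snapshot('wrist');save(s,'w19',k=1.5)
print([(d['p'],d['pixel']) for d in spot_point('wrist','bar_end_a')])"
```

```text
t 28.48 yaw -0.369 turned -1.2075 pos [0.5422 0.2449 0.0253] r 0.4307 direrr 1.9769 F [ 0.76  0.41 -1.89] T [ 0.    -0.023 -0.06 ] rxF+Tz -0.394 tilt [ 0.0034 -1.      0.0028]
t 28.475 p [0.5422 0.2449 0.0253] shift [-0.004  0.012 -0.01 ] turn [-0.0018  0.0003  0.0022]
[(0.87, [68.7, 219.3]), (0.61, [260.5, 83.5])]
```

View pics/w19.png

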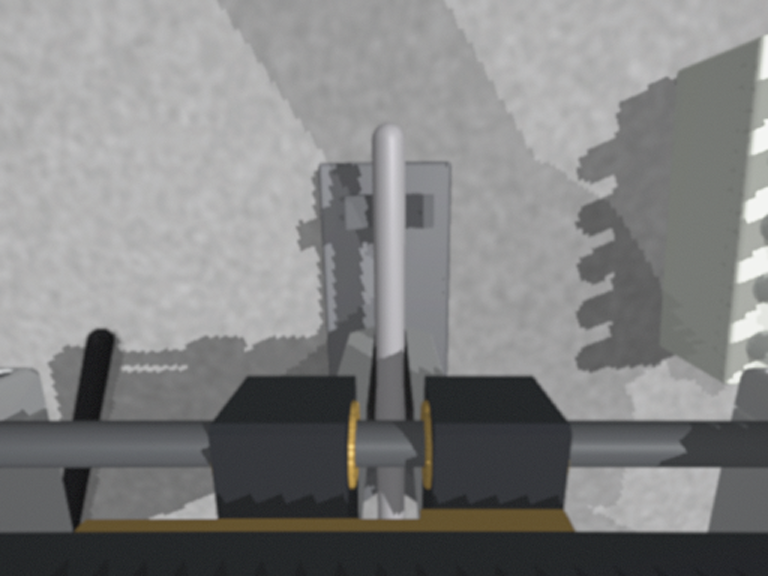

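>>> drive_tool(
  steps=[
    [[-0.004,0,-0.01,0,0,0],[-0.004,0.01,-0.01,0,0,0],[-0.004,0.01,-0.01,0,0,0]],
  ],
)

```text
t: 28.95
ee_pos: [0.5416, 0.2442, 0.0245]
tcp_rot: [[0.933, 0.005, 0.361], [-0.361, 0.002, 0.933], [0.004, -1.0, 0.003]]
force: [0.2, -0.3, -1.9]
opening: 0.0104
```

>>> drive_tool(
  steps=[
    [[0,0,0,0,0,0],[0,0,0,0,0,0],[0,0,0,0,0,0],[0,0,0,0,0,0],[0,0,0,0,0,0],[0,0,0,0,0,0]],
  ],
  hand=0.2,
)

```text
t: 29.7
ee_pos: [0.5416, 0.2441, 0.0245]
tcp_rot: [[0.933, 0.005, 0.361], [-0.361, 0.002, 0.933], [0.004, -1.0, 0.003]]
force: [0.0, -0.5, -0.1]
opening: 0.0561
```

```bash
python3 -c "
from h import *
rep();st=sense();print(st['opening']);s=snapshot('wrist');save(s,'w20',k=1.5)"
```

```text
t 29.7 yaw -0.3689 turned -1.2076 pos [0.5416 0.2441 0.0245] r 0.43 direrr 1.9784 F [ 0.01 -0.53 -0.09] T [0.01  0.068 0.035] rxF+Tz 0.037 tilt [ 0.0041 -1.      0.0035]
0.056149451360924515
```

View pics/w20.png

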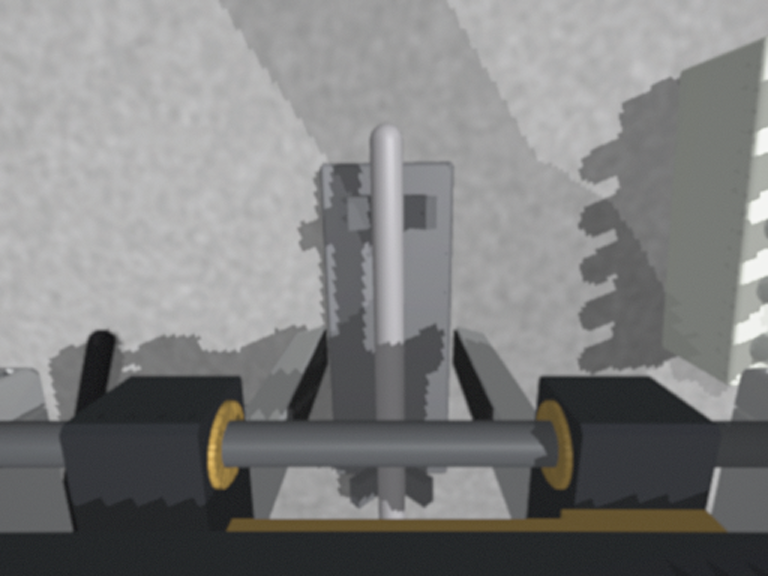

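Same view as before the pick: the bar lies in the saddles. I'll rise and check from above.

>>> drive_tool(
  steps=[
    [[0,-0.2,0,0,0,0],[0,-0.5,0,0,0,0],[0,-0.95,0,0,0,0],[0,-1,0,0,0,0]],
  ],
)

```text
t: 30.25
ee_pos: [0.5436, 0.2448, 0.1488]
tcp_rot: [[0.933, 0.013, 0.36], [-0.361, 0.004, 0.933], [0.011, -1.0, 0.009]]
force: [0.3, -0.3, -1.4]
opening: 0.0566
```

>>> drive_tool(
  steps=[
    [[-0.1,-0.4,0,0,0,0],[-0.12,-0.5,0,0,0,0],[-0.12,-0.5,0,0,0,0],[-0.12,-0.5,0,0,0,0]],
  ],
)

```text
t: 30.75
ee_pos: [0.5285, 0.2493, 0.2065]
tcp_rot: [[0.933, 0.01, 0.361], [-0.361, 0.003, 0.933], [0.008, -1.0, 0.006]]
force: [-0.6, -0.1, -0.1]
opening: 0.0568
```

```bash
python3 -c "
from h import *
rep();st=sense();s=snapshot('wrist');save(s,'w21c',(200,90,320,280),4)
print([(d['p'],onz(s,d['pixel'],.0425,st).round(4)) for d in spot_point('wrist','bar_end_a')])
s=snapshot('scene');save(s,'s21',k=1.5)
for n in ['tube_rack','vial','cap_tray','eye','bar']: print(n,[(round(d['p'],2),np.round(d['pixel'],1)) for d in spot_point('scene',n)])
overlay(s,None,'ovs21',[.5593,-.1847,.100],0.6,(150,140,230,210),9)"
```

```text
t 30.75 yaw -0.3689 turned -1.2076 pos [0.5285 0.2493 0.2065] r 0.4358 direrr 2.008 F [-0.6  -0.14 -0.09] T [0.025 0.041 0.019] rxF+Tz 0.285 tilt [ 0.008  -0.9999  0.0064]
[(0.94, array([[0.6239, 0.2139, 0.0425]])), (0.81, array([[0.3814, 0.3443, 0.0425]])), (0.77, array([[0.487 , 0.1311, 0.0425]])), (0.64, array([[0.2981, 0.1988, 0.0425]])), (0.59, array([[0.454 , 0.2758, 0.0425]])), (0.38, array([[0.5301, 0.3831, 0.0425]]))]
tube_rack [(0.96, array([354.9, 296.8])), (0.36, array([276. , 265.9]))]
vial [(0.5, array([285.5, 202.5]))]
cap_tray [(0.85, array([182. , 157.3]))]
eye []
bar [(0.74, array([249.1, 233.4])), (0.7, array([339.8, 241.9])), (0.69, array([303.4, 255.3])), (0.66, array([359. , 232.2])), (0.17, array([277.3, 264.4]))]
```

View pics/w21c.png

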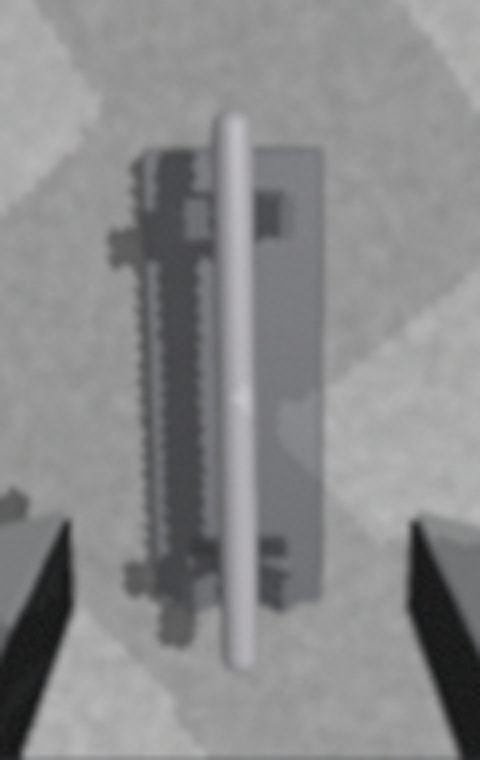

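View pics/s21.png

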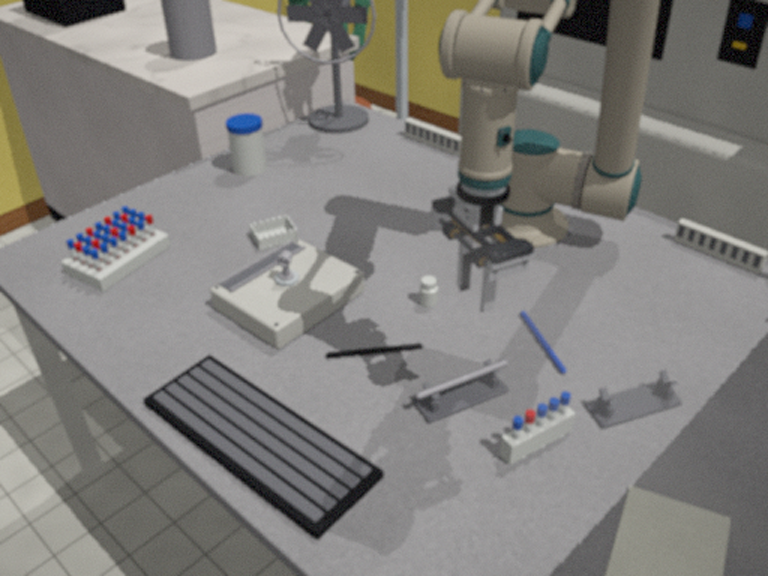

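```bash
python3 -c "
from cell import sign_off
print(sign_off())"
```

```text
the job is handed in; nothing more can be done
None
```

The eye is screwed down firm on its seat, the bar is back in its rest, and the job is handed in at about 31 s of the 70 s allowed. No verdict is reported at hand-in.

**What I did:** I took the steel bar from the grey rest farthest to the robot's right. I slid it through the loop until the tip was about 38 mm beyond the eye's centre, feeling no contact on the way in. I then swung it clockwise about the screw axis. The moment read mostly 0.02–0.18 N m while the eye turned (noisy, around the expected 0.08 drag). It then rose to 0.42 and 0.67 N m as the eye stopped following, so I backed off about 0.37 rad, drew the bar out and laid it back.

**Last checks:**
- **Bar:** its middle measures (0.539, 0.245), within 1 mm of where it started. Its direction matches too, and the picture shows it in both saddles.
- **Bystanders:** the tube rack, vial and cap tray look unmoved to within 2–3 pixels in the scene picture.
- **Robot:** it stands clear above the rest, with the wrist force near zero.

**Not confirmed:**
- **Eye height:** I judged the eye to be home by the felt stop only and did not measure its height. The network did not find the eye in the last scene picture.
- **Peak moment:** 0.67 N m is above the 0.3 N m that counts as firm, though below the 1 N m that strains it. I took one more step after 0.42 N m, where I could have stopped.

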